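# Set the depth-stop screw to a setting block

### The job

With the square-bit driver, turn the stop screw on the bridge clockwise until its button presses lightly on the setting block, so that the block just drags beneath it. Then let go of the driver, leaving it standing in the screw, take the block by its tab and draw it out about 25 mm towards the tab end, so that you feel it drag, and let go with the button still pressing lightly on the block. Go by feel, never screw the button down hard on the block, and leave the other parts on the cart alone.

Things in the scene. Friction and masses are not known exactly. Their poses are not given: they have to be found in the camera images.
- bridge: Stop bridge bolted to the cart: base plate 150 x 104 x 10 mm, two guide rails along x (22 mm high, 27 mm apart inside) and a grey portal, 34 mm along x and 87 mm along y, top 82 mm above the cart. Origin on the cart top right below the screw axis; z up. The block's channel runs along x; the block's tab is on the -x side, which faces the robot within about 17 degrees.
- screw: Screw head on top of the portal: steel hub 30 x 30 x 26 mm with a chamfered square socket in its top, 13.4 mm wide, 20 mm deep. Origin on the screw axis at the hub's underside (82 mm above the cart); socket floor 6 mm above it, mouth 26 mm; z up, the socket's sides lie along x and y. It turns but does not rise or sink, and stays where it is left.
- mouth (a point): Centre of the screw socket's mouth, 108 mm above the cart; z up. Turning: clockwise seen from above drives the stem down 8 mm per radian (steep thread), the other way raises it. Friction is about 0.13 N m; pressing on the block adds 0.008 N m per newton. At the start the button is 0.45 to 1.4 rad from touching the block.
- stem: Round steel stem 16 mm thick coming down from the portal on the screw axis; origin at the centre of its lower shoulder, z up. A brass button 11 mm wide sticks out below the shoulder by 4 to 8 mm (differs each time, not measured). It is sprung, 7.5 N per mm. It is well set when it presses on the block with about 5 N (2 to 9 N is good); 14 N is too hard.
- block: Loose steel setting block in the channel below the button, about 0.45 kg: a bar 150 mm long (x), 24 mm wide, 28 mm high, lower face 10 mm above the cart. Origin on its lower face, 100 mm from the tab end and 50 mm from the other; z up. It starts with its origin within 4 mm of the screw axis. With the stop well set it takes about 4 to 20 N to draw.
- tab (a point): Centre of the top of the block's pull tab, 90 mm above the cart, 88 mm to the -x side of the block's origin. The tab stands on the bar: 22 mm along the block's x, 14 mm thick along its y, 52 mm high.
- driver: Loose driver standing upright in its holder, 0.16 kg, 119 mm long. Origin at the centre of the bit's lower end, z up to the handle. Square steel bit 12 mm wide from 0 to 26 mm (the first 7 mm taper down to 6 mm), round shank to 54 mm, black square handle 26 x 26 mm from 54 to 116 mm; the sides of bit and handle lie along x and y.
- holder: Fixed black block 64 x 64 x 40 mm with a square hole (13.6 mm wide, 26 mm deep) in the middle of its top where the driver stands, its bit end 14 mm above the cart. The origin is under its centre.
- socket: Bayonet test socket bolted to the cart with a black cylinder lock in it: 72 mm wide, 52 mm high, not needed. The origin is under its centre.
- blank_a: Key blank lying flat, 58 x 24 x 5 mm, to be left alone; origin at its underside near its middle.
- blank_b: Another key blank like it, to be left alone.
- ring: Retaining ring lying flat, 42 mm wide, 6 mm high, to be left alone; origin under its centre.
- rejector: Cast coin rejector, 50 x 95 x 63 mm, to be left alone; origin under its centre.
Not all that is in view belongs to the job. What is shaped like the block but green or orange is not meant.

How it is judged:
By the outcome, as a careful person would: the job done as asked, in the order asked, and still so for the second after the job is handed in, with the robot touching nothing.
It also fails if it takes over 72 s, if anything falls off the work surface, if the arm or the gripper's body presses on something with over 40 N, if the wrist force passes 120 N, or if a joint passes its speed limit or range.

### The arm

A 6-joint arm with a two-finger parallel gripper is mounted at the origin on the work surface. World frame = base frame: x ahead of the robot, y to its left, z up, the work surface at z = 0. Lengths are in m, angles in degrees, forces in N, time in s.
With the tool pointing down it reaches from about 0.325 to 0.85 m from the base axis. Payload 15.5 kg.
Tool frame: the origin (TCP) lies on the front face of the gripper's body, between the roots of the fingers; the fingertips stand 78 mm ahead of it and the grasp point (between the pads) lies 60 mm ahead of it (bot.tip_extent is the distance from the TCP to the fingertips, in m); z points along the fingers, y is the line along which they close (so a half turn about z gives the same grasp; the last joint's range is limited). The gripper opens to 91 mm and grips with 3 to 60 N. Pads are 32 mm wide; open, the fingers measure 118 mm over their backs; the gripper's body (76 mm by 178 mm) begins 60 mm behind the grasp point.
Start: joints at [-5.472, 28.281, 77.091, -0, 74.628, -5.472], TCP at [0.625, 0, 0.292] pointing down, gripper open.
Joint ranges: [-166.48, 166.48], [-47.26, 123.95], [12.59, 153.08], [-70.14, 250.14], [6.76, 159.57], [-176.63, 176.63]. Speed limits (degrees/s): [108.29, 108.29, 147.25, 172.46, 172.46, 172.46].

### API

Orientations are given as a 3x3 rotation matrix whose columns are the frame's x, y, z axes.
In Python, from bench import bot, viewer gives the robot as it stands. The module is installed in compiled form; this text tells all that it offers.
- The arm moves only by the tool servo_tool, never from a script. Its argument "steps" is a list of rows, each a list of 7 numbers: the turn, a rotation vector about the world's x, y, z each as a share of pi/2 rad, from -1 to 1, then the shift along the world's x, y, z each as a share of 0.3 m, from -1 to 1, then the opening, from 0 (shut) to 1 (fully open). A call has 1 to 5 rows; each row shifts and turns the commanded pose from where the row before left it; what a row does not reach is not made up. A row lasts 1/12 s, in which the tool goes at most 41.7 mm and 7.16 degrees, less where a joint would pass 70% of its speed; a pose out of reach is approached as far as the arm can. A call with a number of a shift or a turn outside -1 to 1 is refused whole. A call with a gripper value outside its range is refused whole. The fingers move at their own pace and stop on an object; "newtons" is the grip in N (left out, the last holds). Time passes only in rows, so rows that do not move let the fingers close. It gives the time, the measured TCP pose, the force, the opening and the grip force at its end, in the units of the state.
- bot.read_state(): the state, without advancing time (a new reading comes with each control period).
- viewer.get_image(name): name is "scene" or "side" or "wrist"; returns a dict with "pixels" (400x640x3 uint8, red, green, blue), "fov_y" (degrees; the focal length in pixels is half the picture's height over the tangent of half this angle, whatever the lens; pixels are square), "cx", "cy" (the principal point, pixels), "view" (4x4, takes a point from world to camera coordinates). Camera axes: x right, y up, looking along -z (the intrinsics and any distortion apply to the point x, -y, -z); pixel columns grow to the right and rows downward; lengths in m; the calibration is good to about 2 mm. A picture is of the moment at which its call begins. There is no depth.
- bot.sign_off(): hands the job in; it is judged then, once.
The state is a dict: "t": time; "joint_positions": joint angles; "qvel": joint speeds; "effort": joint torques, N m; "position": TCP position; "orientation": TCP orientation; "ft_force": force on the tool from outside, world axes, zero at the start; "wrist_torque": the same for the moment, N m; "width": opening from 0.0 (shut) to 1.0 (fully open); "grasp_force": force on a finger pad.
Only numpy, scipy, OpenCV 4.12 (cv2) and the standard library are available. Lean on these libraries where they do the work, as an engineer would, in place of code of your own. Each camera call takes 0.05 s, during which the arm holds its last target. There are 200 camera calls.

## Working session

There is one attempt and no reset: what is moved stays moved. The work goes in short steps, Python scripts to look and compute and a tool call to move; the robot and the scene stay as the last step left them, time stands still between calls to the robot, and variables do not carry over. Pictures are saved under pics/ and viewed, at most 10 in all, crops included, and the job is handed in when it is done.

Besides the shell and the picture viewer there is one more tool, called after "Emit:" as name(argument=value, ...), one argument or row to a line, values as JSON. servo_tool: Moves the arm, as the interface text tells. Shift numbers are shares of 0.3 m and turn numbers shares of pi/2 rad, none past 1 either way. Its arguments: {"type":"object","properties":{"steps":{"type":"array"},"newtons":{"type":"number"}},"required":["steps"]}

```bash
mkdir -p pics; cat > h.py <<'E'
import numpy as np, cv2
from bench import bot, viewer
def grab(n,f):
    d=viewer.get_image(n); cv2.imwrite('pics/'+f,np.ascontiguousarray(d['pixels'][:,:,::-1]))
    np.savez('pics/'+f+'.npz',**{k:np.asarray(v) for k,v in d.items()}); return d
def load(f): return np.load('pics/'+f+'.npz')
def par(d):
    f=200/np.tan(np.radians(float(d['fov_y']))/2); return f,float(d['cx']),float(d['cy']),np.array(d['view'])
def ray(d,u,v):
    f,cx,cy,V=par(d); R=V[:3,:3]; c=-R.T@V[:3,3]
    return c,R.T@np.array([(u-cx)/f,-(v-cy)/f,-1.])
def onz(d,u,v,z):
    c,r=ray(d,u,v); return c+r*(z-c[2])/r[2]
def proj(d,p):
    f,cx,cy,V=par(d); q=V[:3,:3]@np.array(p)+V[:3,3]; return cx+f*q[0]/-q[2],cy-f*q[1]/-q[2]
E
python3 - <<'E'
from h import *
for n in ('scene','side','wrist'):
    d=grab(n,n+'0.png'); print(n,[k for k in d],par(d)[:3],ray(d,320,200))
a=[cv2.imread(f'pics/{n}0.png') for n in('scene','side')]
s=bot.read_state();print(s)
E
```

```text
scene ['pixels', 'fov_y', 'cx', 'cy', 'view'] (np.float64(457.78808176188187), 313.02917621861064, 197.3218319647853) (array([ 1.34219568, -0.04206119,  0.77127261]), array([-0.74415484,  0.04658592, -0.6665804 ]))
side ['pixels', 'fov_y', 'cx', 'cy', 'view'] (np.float64(382.14023418600715), 323.1039483543712, 200.32043193061634) (array([0.34558677, 0.59722934, 0.64677168]), array([ 0.25193843, -0.70955928, -0.65811802]))
wrist ['pixels', 'fov_y', 'cx', 'cy', 'view'] (np.float64(332.28167333623117), 315.8352665739077, 198.35927705302163) (array([0.62415864, 0.07553619, 0.38407507]), array([ 0.01131361, -0.2731158 , -0.96200896]))
{'t': 0.15, 'joint_positions': array([-5.47316495e+00,  2.83064774e+01,  7.71182142e+01, -3.16169107e-04,
        7.46284378e+01, -5.47264947e+00]), 'qvel': array([-0.02705408, -0.10811718, -0.07460371,  0.0252281 , -0.01371272,
       -0.04509896]), 'effort': array([ 1.45823004e-03, -8.79202652e+01, -3.82049453e+01,  7.07547739e-02,
        5.02106908e-02, -1.00879424e-04]), 'position': array([6.24786093e-01, 6.76194310e-06, 2.91782196e-01]), 'orientation': array([[ 7.57009121e-06,  9.99999573e-01, -9.23563639e-04],
       [ 9.99999997e-01, -7.49330251e-06,  8.31473538e-05],
       [ 8.31403978e-05, -9.23564265e-04, -9.99999570e-01]]), 'ft_force': array([ 0.26704256, -0.38618341, -0.27012892]), 'wrist_torque': array([ 0.06261985, -0.02155542,  0.01477903]), 'grasp_force': 0.0, 'width': 1.003794256456726}
```

View pics/scene0.png

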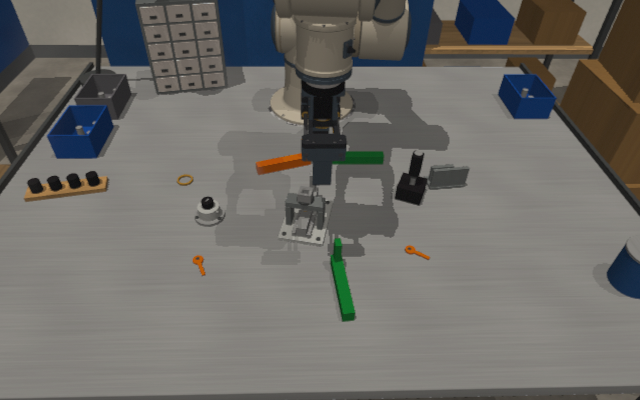

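View pics/side0.png

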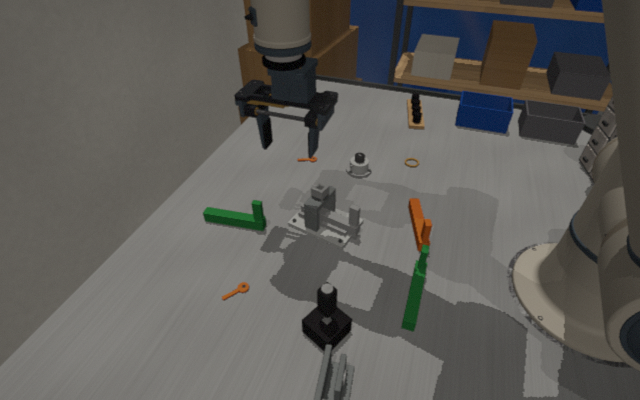

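View pics/wrist0.png

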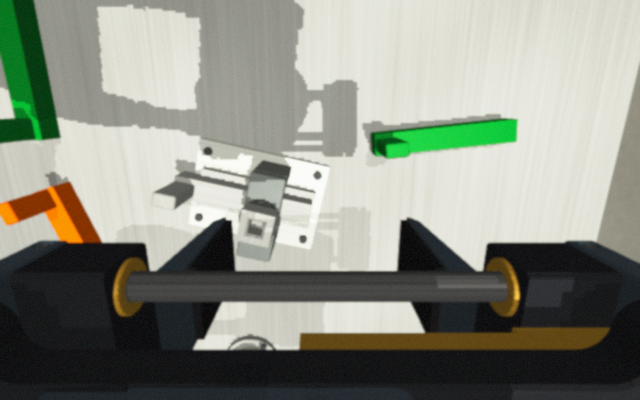

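Scene: the driver stands at (417,160) in the black holder (411,190), the steel bridge at (305,215). In side view the driver is at (327,295), and in the wrist view the hub is at (257,228) with the tab at left (170,195). The look-alikes are green bars at scene (360,157) and (342,290) and an orange bar at (282,163). None is the steel block, which sits in the bridge channel.

```bash
python3 - <<'E'
from h import *
w=load('wrist0.png');s=load('scene0.png');b=load('side0.png')
print('mouth',onz(w,257,228,.108)); 
for p in [(208,151),(318,175),(303,239),(199,217)]: print('bolt',onz(w,*p,.01))
def tri(a,b):
    c1,r1=a;c2,r2=b;A=np.c_[r1,-r2];t=np.linalg.lstsq(A,c2-c1,rcond=None)[0];p,q=c1+t[0]*r1,c2+t[1]*r2;return (p+q)/2,np.linalg.norm(p-q)
# dark blobs for driver/holder
for n,d,roi in(('scene',s,(390,140,435,210)),('side',b,(295,275,360,352))):
    im=d['pixels'][roi[1]:roi[3],roi[0]:roi[2]]
    cv2.imwrite(f'pics/c_{n}.png',cv2.resize(im[:,:,::-1],None,fx=6,fy=6,interpolation=cv2.INTER_CUBIC))
a=cv2.imread('pics/c_scene.png');c=cv2.imread('pics/c_side.png')
c=cv2.resize(c,(int(c.shape[1]*a.shape[0]/c.shape[0]),a.shape[0])); x=cv2.imread('pics/wrist0.png')[130:270,140:340]
x=cv2.resize(x,None,fx=1.5,fy=1.5*2); o=np.hstack([a,c]); print(o.shape)
cv2.imwrite('pics/crop1.png',o)
E
```

```text
mouth [ 0.57177007 -0.02864325  0.108     ]
bolt [0.5023904  0.02649933 0.01      ]
bolt [ 0.62615007 -0.00087963  0.01      ]
bolt [ 0.60817948 -0.07973509  0.01      ]
bolt [ 0.48491514 -0.05178667  0.01      ]
(420, 624, 3)
```

View pics/crop1.png

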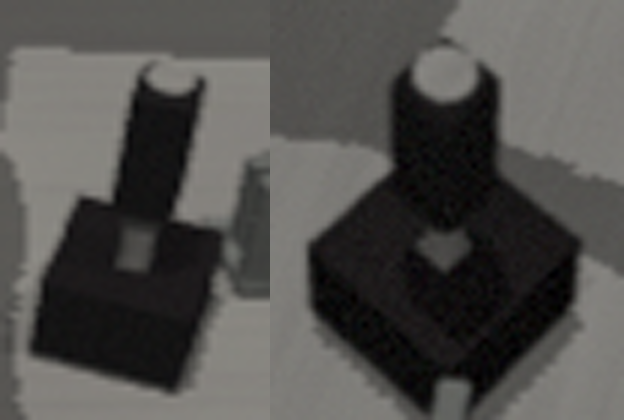

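The crop shows the driver standing upright in the black holder. The white cap is at crop (172,78) in scene and (445,75) in side, and the holder's top corners are clear in both views.

```bash
python3 - <<'E'
from h import *
s=load('scene0.png');b=load('side0.png')
S=lambda u,v,z:onz(s,390+u/6,140+v/6,z)
B=lambda u,v,z:onz(b,295+(u-270)/5.4545,275+v/5.4545,z)
print('cap',S(172,78,.133),B(445,75,.133))
P=[S(*p,.04) for p in[(80,200),(222,235),(183,312),(45,272)]];print(np.round(P,4),np.mean(P,0))
Q=[B(*p,.04) for p in[(310,245),(580,245),(450,375)]];print(np.round(Q,4),(Q[0]+Q[1])/2)
for L in(P,Q):
  for i in range(len(L)-1):
    e=L[i+1]-L[i];print(np.linalg.norm(e),np.degrees(np.arctan2(e[1],e[0]))%90)
E
```

```text
cap [0.46468223 0.24393568 0.133     ] [0.45921534 0.24491525 0.133     ]
[[0.4252 0.2279 0.04  ]
 [0.4494 0.2841 0.04  ]
 [0.499  0.2573 0.04  ]
 [0.473  0.2048 0.04  ]] [0.46167827 0.2435336  0.04      ]
[[0.5001 0.2585 0.04  ]
 [0.4171 0.2297 0.04  ]
 [0.4428 0.2863 0.04  ]] [0.45859967 0.24412981 0.04      ]
0.06123835129292341 66.66637901358946
0.05637554602064494 61.579223064202736
0.05860327956482635 63.67938908702111
0.08790201035236753 19.103273905338966
0.06209474737803043 65.50660042179787
```

Emit:
servo_tool(
  steps=[
    [0,0,-0.035,-0.068,0.102,0,1],
    [0,0,-0.035,-0.068,0.102,0,1],
    [0,0,-0.035,-0.068,0.102,0,1],
    [0,0,-0.035,-0.068,0.102,0,1],
    [0,0,-0.035,-0.068,0.102,0,1],
  ],
)

```text
t: 0.57
position: [0.5217, 0.1541, 0.2921]
orientation: [[0.274, 0.962, -0.0], [0.962, -0.274, 0.0], [-0.0, -0.0, -1.0]]
ft_force: [0.8, 0.8, 0.3]
width: 0.997
grasp_force: 0.0
```

Emit:
servo_tool(
  steps=[
    [0,0,-0.035,-0.068,0.102,0,1],
    [0,0,-0.035,-0.068,0.102,0,1],
    [0,0,-0.035,-0.068,0.1,0,1],
    [0,0,0,0,0,0,1],
    [0,0,0,0,0,0,1],
  ],
)

```text
t: 0.98
position: [0.4607, 0.2455, 0.2922]
orientation: [[0.423, 0.906, -0.0], [0.906, -0.423, -0.0], [-0.0, -0.0, -1.0]]
ft_force: [0.7, 0.7, 0.4]
width: 1.0
grasp_force: 0.0
```

```bash
python3 - <<'E'
from h import *
d=grab('wrist','wrist1.png');s=bot.read_state();print(s['t'],s['position'],s['orientation'],s['joint_positions'])
for p in[(.461,.244,.133),(.461,.244,.04)]:print(proj(d,p))
E
```

```text
1.0333 [0.46151638 0.24460819 0.29220114] [[ 4.23800040e-01  9.05755775e-01  3.91642069e-05]
 [ 9.05755758e-01 -4.23800022e-01 -2.19160660e-04]
 [-1.81908242e-04  1.28353502e-04 -9.99999975e-01]] [ 2.13787107e+01  2.00468490e+01  9.14711984e+01 -1.34480235e-02
  6.84844410e+01  4.64583763e+01]
(np.float64(317.7674298677555), np.float64(206.05932636947065))
(np.float64(317.24784977917716), np.float64(180.55133540144763))
```

View pics/wrist1.png

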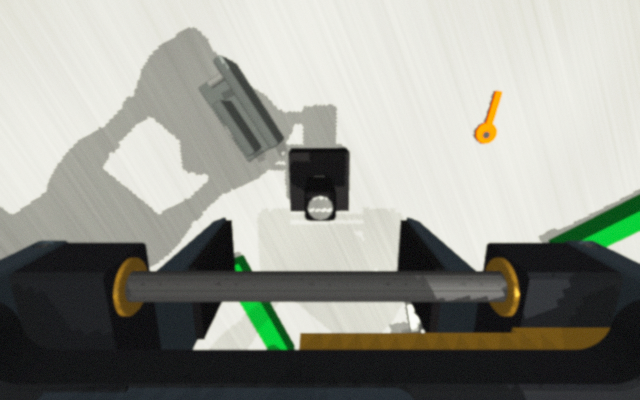

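The driver cap is at (320,207) and the holder top spans (289–349, 148–210), square to the tool. I'll measure it precisely.

```bash
python3 - <<'E'
from h import *
d=load('wrist1.png');im=d['pixels']
g=cv2.cvtColor(im,cv2.COLOR_RGB2GRAY)
# cap
r=(g[190:225,300:340]>110).astype(np.uint8);n,l,st,c=cv2.connectedComponentsWithStats(r)
for i in range(1,n):
  if st[i,4]>150: print('cap',c[i]+[300,190],st[i],onz(d,*(c[i]+[300,190]),.133))
for i in range(192,224,4): print(''.join('%4d'%v for v in g[i,300:342:2]))
m=(g[140:215,280:360]<60).astype(np.uint8)
n,l,st,c=cv2.connectedComponentsWithStats(m);k=1+np.argmax(st[1:,4]);M=(l==k)
# left & right edges of the holder at rows 152..185, top edge
rows=np.arange(153,178);L=[280+np.where(M[r-140])[0].min() for r in rows];R=[280+np.where(M[r-140])[0].max() for r in rows]
cols=np.arange(294,345);T=[140+np.where(M[:,x-280])[0].min() for x in cols]
print(np.polyfit(rows,L,1),np.polyfit(rows,R,1),np.polyfit(cols,T,1))
print(L[0],L[-1],R[0],R[-1],T[0],T[-1])
for e in [(np.polyfit(rows,L,1),np.polyfit(rows,R,1))]:
  for q in e:
    a=onz(d,np.polyval(q,153),153,.04);b=onz(d,np.polyval(q,178),178,.04);v=a-b;print(np.degrees(np.arctan2(v[1],v[0])))
q=np.polyfit(cols,T,1);a=onz(d,294,np.polyval(q,294),.04);b=onz(d,344,np.polyval(q,344),.04);v=b-a;print('top',np.degrees(np.arctan2(v[1],v[0])),a,b)
E
```

```text
cap [319.62830688 212.16534392] [  0   6  40  29 756] [0.46020439 0.23877322 0.133     ]
  44  43  30  21  26  26  25  23  22  28  24  30  30  30  23  18  21  21  36  43  50
  41  47  31  28  34  37  53  80 114 150 180 161 112  88  44  29  24  18  39  48  46
  40  43  29  22  32  87 155 181 165 163 177 172 169 180 148  78  28  11  37  46  46
  39  39  29  26  83 152 161 158 156 158 159 162 166 166 170 156  80  22  35  48  44
  46  43  29  47 150 189 206 192 185 195 187 194 220 199 199 215 140  34  40  46  48
 219 213 149  37  93 176 181 166 179 174 172 190 182 181 194 171  72  40 171 220 221
 221 218 162  40  20  51 117 155 156 158 165 164 163 161 115  47  17  48 171 215 217
 229 232 226 203 157 128 123 122 127 137 142 137 127 118 117 141 164 198 225 227 229
[7.95908778e-16 2.90000000e+02] [-3.30364198e-16  3.47000000e+02] [-4.07239819e-03  1.50259879e+02]
290 290 347 347 149 149
63.80646033077861
66.44588867372356
top -24.766943206812982 [0.4532551  0.28434863 0.04      ] [0.5001841  0.26269723 0.04      ]
```

Emit:
servo_tool(
  steps=[
    [0,0,0,0.002,-0.008,-0.1,1],
    [0,0,0,0,0,-0.1,1],
    [0,0,0,0,0,-0.1,1],
    [0,0,0,0,0,-0.1,1],
    [0,0,0,0,0,-0.043,1],
  ],
)

```text
t: 1.45
position: [0.462, 0.2402, 0.1561]
orientation: [[0.427, 0.904, -0.003], [0.904, -0.427, -0.001], [-0.003, -0.002, -1.0]]
ft_force: [-0.3, -0.4, -0.3]
width: 1.0
grasp_force: 0.0
```

Emit:
servo_tool(
  steps=[
    [0,0,0,0,0,0,1],
    [0,0,0,0,0,0,0],
    [0,0,0,0,0,0,0],
    [0,0,0,0,0,0,0],
    [0,0,0,0,0,0,0],
  ],
  newtons=35,
)

```text
t: 1.87
position: [0.463, 0.2419, 0.1604]
orientation: [[0.426, 0.905, 0.002], [0.905, -0.426, 0.001], [0.001, 0.001, -1.0]]
ft_force: [-0.7, -0.7, -0.4]
width: 0.738
grasp_force: 0.0
```

Emit:
servo_tool(
  steps=[
    [0,0,0,0,0,0,0],
    [0,0,0,0,0,0,0],
    [0,0,0,0,0,0,0],
    [0,0,0,0,0,0,0],
    [0,0,0,0,0,0,0],
  ],
)

```text
t: 2.28
position: [0.4624, 0.2419, 0.1594]
orientation: [[0.426, 0.905, 0.0], [0.905, -0.426, -0.0], [-0.0, 0.0, -1.0]]
ft_force: [-0.2, -0.4, -0.6]
width: 0.376
grasp_force: 0.0
```

Emit:
servo_tool(
  steps=[
    [0,0,0,0,0,0,0],
    [0,0,0,0,0,0,0],
    [0,0,0,0,0,0,0],
    [0,0,0,0,0,0,0],
  ],
)

```text
t: 2.62
position: [0.4624, 0.2418, 0.1593]
orientation: [[0.426, 0.905, 0.0], [0.905, -0.426, -0.0], [-0.0, 0.0, -1.0]]
ft_force: [-0.0, -0.9, 0.5]
width: 0.286
grasp_force: 35.0
```

Emit:
servo_tool(
  steps=[
    [0,0,0,0,0,0.03,0],
    [0,0,0,0,0,0.05,0],
    [0,0,0,0,0,0.1,0],
    [0,0,0,0,0,0.1,0],
    [0,0,0,0,0,0.1,0],
  ],
)

```text
t: 3.03
position: [0.462, 0.2417, 0.2751]
orientation: [[0.426, 0.905, -0.001], [0.905, -0.426, -0.0], [-0.0, -0.0, -1.0]]
ft_force: [1.1, -0.7, -1.7]
width: 0.283
grasp_force: 35.0
```

```bash
python3 - <<'E'
from h import *
d=load('wrist0.png');im=d['pixels'];g=cv2.cvtColor(im,cv2.COLOR_RGB2GRAY)
cv2.imwrite('pics/crop2.png',cv2.resize(im[150:270,180:340,::-1],None,fx=5,fy=5,interpolation=cv2.INTER_CUBIC))
s=bot.read_state();print(s['position'],s['ft_force'],s['width'],s['grasp_force'])
E
```

```text
[0.46195347 0.24166135 0.27508201] [ 1.11308483 -0.67190879 -1.7413267 ] 0.2831956427989778 34.99862015247345
```

View pics/crop2.png

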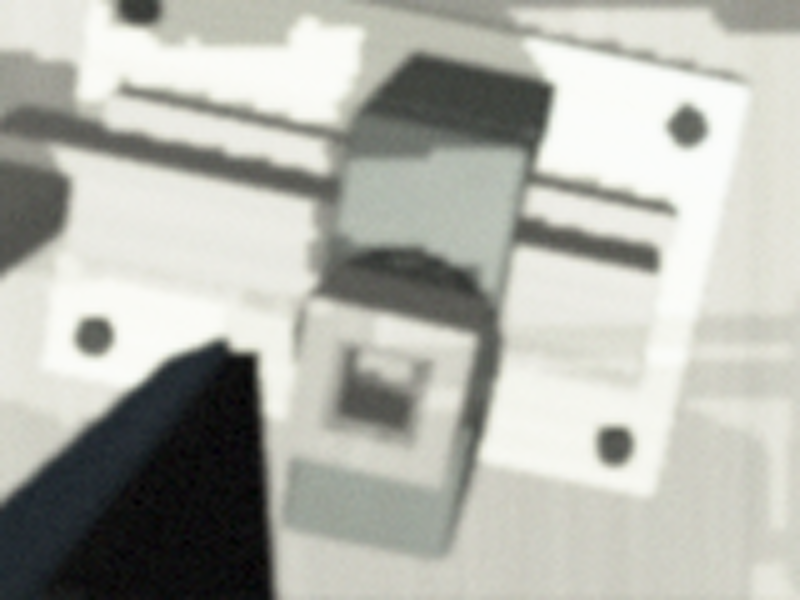

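Wrist crop: the hub's square top has corners at crop (315,295), (480,325), (450,490), (290,455). The socket mouth is centred near (378,391), i.e. pixel (255.5,228).

```bash
python3 - <<'E'
from h import *
d=load('wrist0.png')
F=lambda u,v,z:onz(d,180+u/5-.4,150+v/5-.4,z)
for C in ([(315,295),(480,325),(450,490),(290,455)],[(345,342),(430,358),(408,440),(325,422)]):
  P=[F(*c,.108) for c in C];print(np.mean(P,0))
  for i in range(4):
    e=P[(i+1)%4]-P[i];print(round(np.linalg.norm(e),4),round(((np.degrees(np.arctan2(e[1],e[0]))+45)%90)-45,1))
d=load('wrist1.png');print('cap',onz(d,320.3,207.5,.133))
print(bot.read_state()['position'])
E
```

```text
[ 0.57119613 -0.02872506  0.108     ]
0.0291 -10.8
0.0319 -11.6
0.0292 -13.4
0.0306 -11.7
[ 0.57000885 -0.02841809  0.108     ]
0.0151 -11.3
0.0161 -16.4
0.015 -13.2
0.0156 -16.2
cap [0.46231574 0.24207082 0.133     ]
[0.46195347 0.24166135 0.27508201]
```

Emit:
servo_tool(
  steps=[
    [0,0,0.017,0.045,-0.1,0.05,0],
    [0,0,0.017,0.045,-0.113,0,0],
    [0,0,0.018,0.045,-0.113,0,0],
    [0,0,0.018,0.045,-0.113,0,0],
    [0,0,0.018,0.045,-0.113,0,0],
  ],
)

```text
t: 3.45
position: [0.5301, 0.0746, 0.2891]
orientation: [[0.295, 0.955, 0.001], [0.955, -0.295, 0.0], [0.0, 0.0, -1.0]]
ft_force: [0.6, 0.4, -1.1]
width: 0.288
grasp_force: 35.0
```

Emit:
servo_tool(
  steps=[
    [0,0,0.017,0.045,-0.113,0,0],
    [0,0,0.017,0.045,-0.113,0,0],
    [0,0,0.017,0.045,-0.113,0,0],
    [0,0,0,0,-0.01,0,0],
    [0,0,0,0,0,0,0],
  ],
)

```text
t: 3.87
position: [0.5707, -0.0304, 0.2886]
orientation: [[0.222, 0.975, 0.0], [0.975, -0.222, -0.0], [-0.0, 0.0, -1.0]]
ft_force: [-0.2, 0.7, -2.1]
width: 0.288
grasp_force: 35.0
```

Emit:
servo_tool(
  steps=[
    [0,0,0,0,0,0,0],
    [0,0,0,0,0,0,0],
  ],
)

```text
t: 4.03
position: [0.5699, -0.0275, 0.2885]
orientation: [[0.219, 0.976, -0.0], [0.976, -0.219, 0.0], [0.0, -0.0, -1.0]]
ft_force: [0.3, 0.7, -1.1]
width: 0.288
grasp_force: 35.0
```

```bash
python3 - <<'E'
from h import *
s=bot.read_state();print(s['t'],s['position'],s['orientation'],s['ft_force'])
w=grab('wrist','wrist2.png');b=grab('side','side2.png');c=grab('scene','scene2.png')
a=cv2.resize(cv2.imread('pics/wrist2.png')[130:280,230:430],(400,300),interpolation=cv2.INTER_CUBIC)
e=cv2.resize(cv2.imread('pics/side2.png')[130:255,265:365],(320,400),interpolation=cv2.INTER_CUBIC)
f=cv2.resize(cv2.imread('pics/scene2.png')[130:255,265:365],(320,400),interpolation=cv2.INTER_CUBIC)
e=np.hstack([e,f]);a=cv2.copyMakeBorder(cv2.resize(cv2.imread('pics/wrist2.png')[160:260,240:400],None,fx=2,fy=2,interpolation=cv2.INTER_CUBIC),0,0,0,320,cv2.BORDER_CONSTANT)
cv2.imwrite('pics/crop3.png',np.vstack([e,a]))
E
```

```text
4.0333 [ 0.56990283 -0.02752025  0.28854611] [[ 2.19179974e-01  9.75684376e-01 -3.71737845e-04]
 [ 9.75684418e-01 -2.19179859e-01  3.26053429e-04]
 [ 2.36647788e-04 -4.34163205e-04 -9.99999878e-01]] [ 0.34882053  0.67456645 -1.06339441]
```

View pics/crop3.png

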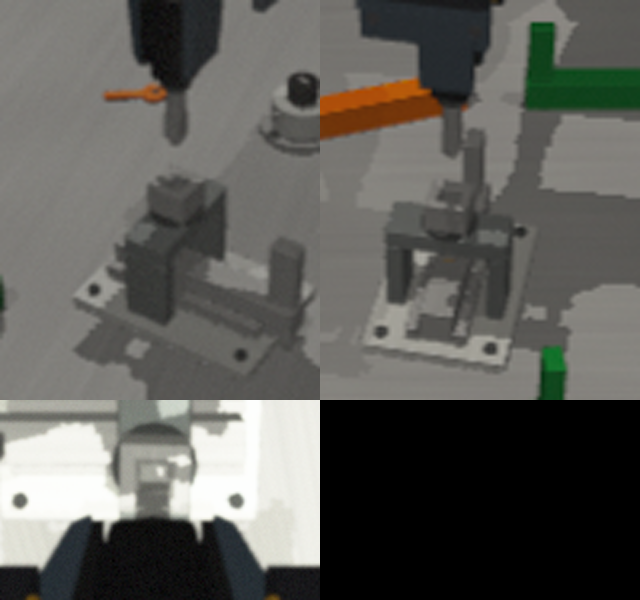

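Side view: the bit tip is at crop (176,143), right above the hub mouth at (178,183). In the wrist view the bit and socket line up laterally at about x=317.

```bash
python3 - <<'E'
from h import *
for n in('wrist','side','scene'):
  d=load(n+'2.png')
  print(n,'mouth',np.round(proj(d,(.5705,-.0286,.108)),1),'tip',np.round(proj(d,(.5699,-.0275,.1435)),1))
d=load('wrist2.png');g=cv2.cvtColor(d['pixels'],cv2.COLOR_RGB2GRAY)
for v in range(180,222,2): print(v,''.join('%4d'%x for x in g[v,292:344:2]))
E
```

```text
wrist mouth [317.7 198.6] tip [316.8 210.2]
side mouth [318.8 185.7] tip [318.8 173.4]
scene mouth [304.7 190.7] tip [305.2 178.2]
180  170 170 167 142 103 103 104 103 105 107 104 102 104 104 104 106 105 102 104 101 105 138 230 245 244 244
182  178 164 157 122 123 143 142 145 143 143 142 140 140 136 132 136 132 125 128 127 123 135 214 243 244 243
184  187 171 147  94 137 166 165 164 166 165 165 165 165 166 164 167 167 161 162 163 161 149 154 236 245 244
186  238 208 137  86 137 164 161 166 168 170 170 163 170 168 165 166 165 165 168 175 172 153 120 227 245 246
188  244 227 133  81 135 165 166 166 164 162 160 160 168 166 164 164 191 202 218 235 230 176 107 220 247 247
190  242 226 123  80 136 163 167 160 141 140 138 139 144 143 138 140 187 209 230 245 242 226 125 192 241 244
192  222 170  98  80 142 164 165 159 137 147 150 148 157 164 158 146 134 136 182 230 218 186 128 172 234 240
194  219 163 102  87 140 165 164 162 135 148 165 168 168 204 226 176 134 134 159 171 164 157 127 186 240 244
196  228 173 119  81 140 163 165 163 140 147 168 169 166 190 231 178 130 134 159 164 163 151 129 
[... 619 characters left out ...]
03 107 153 210 242 243 242 239 252 253 253 254
210  251 252 251 248 238 240 242 235 151 107 104 104 104 104 104 107 160 234 243 243 241 237 251 252 252 252
212  250 250 250 246 237 238 238 229 146 113 107 105 103 103 107 114 164 236 243 238 233 231 249 251 251 251
214  249 250 249 246 229 228 230 219 162 129 111 102 103 107 113 138 169 228 237 232 230 229 248 251 250 251
216  251 251 251 247 198 198 201 192 134 103 102 102  97  98  98 103 144 209 213 219 219 222 249 252 252 251
218  247 248 247 241 178 160 154 146  92  78  70  62  52  62  68  76 102 149 159 162 163 197 246 249 248 248
220  197 222 195 139  64  51  51  50  31  28  22  18  20  20  23  21  34  51  49  57  67 123 200 225 185 138
```

Emit:
servo_tool(
  steps=[
    [0,0,0,0.001,-0.003,-0.04,0],
    [0,0,0,0,0,-0.04,0],
    [0,0,0,0,0,-0.03,0],
    [0,0,0,0,0,-0.01,0],
    [0,0,0,0,0,-0.01,0],
  ],
)

```text
t: 4.6
position: [0.5706, -0.029, 0.249]
orientation: [[0.219, 0.976, -0.001], [0.976, -0.219, 0.0], [-0.0, -0.001, -1.0]]
ft_force: [-0.3, 0.3, -1.5]
width: 0.288
grasp_force: 35.0
```

Emit:
servo_tool(
  steps=[
    [0,0,0,0,0,-0.007,0],
    [0,0,0,0,0,-0.007,0],
    [0,0,0,0,0,0,0],
  ],
)

```text
t: 4.85
position: [0.5707, -0.0294, 0.2451]
orientation: [[0.22, 0.976, 0.0], [0.976, -0.22, 0.0], [0.0, 0.0, -1.0]]
ft_force: [0.3, -0.1, -1.1]
width: 0.28
grasp_force: 35.0
```

Emit:
servo_tool(
  steps=[
    [0,0,0,0,0,-0.01,0],
    [0,0,0,0,0,-0.01,0],
    [0,0,0,0,0,-0.01,0],
    [0,0,0,0,0,0,0],
  ],
)

```text
t: 5.18
position: [0.5705, -0.0294, 0.2355]
orientation: [[0.22, 0.976, -0.001], [0.976, -0.22, 0.0], [-0.0, -0.001, -1.0]]
ft_force: [-0.4, -0.9, -2.0]
width: 0.285
grasp_force: 35.0
```

```bash
python3 - <<'E'
from h import *
s=bot.read_state()
for k in('t','position','orientation','ft_force','wrist_torque','joint_positions'):print(k,np.round(s[k],4))
E
```

```text
t 5.1833
position [ 0.5705 -0.0294  0.2355]
orientation [[ 2.197e-01  9.756e-01 -7.000e-04]
 [ 9.756e-01 -2.197e-01  1.000e-04]
 [-1.000e-04 -7.000e-04 -1.000e+00]]
ft_force [-0.3963 -0.8653 -2.0378]
wrist_torque [ 0.0505  0.0517 -0.0443]
joint_positions [-8.93790e+00  2.75362e+01  8.87497e+01 -7.00000e-04  6.37549e+01
  3.75380e+00]
```

The bit is seated in the socket with no load. Now I turn clockwise, reading the torque as I go.

```bash
cat > rd.py <<'E'
from h import *
T=[];F=[];P=[]
for i in range(8):
    s=bot.read_state();T.append(s['wrist_torque']);F.append(s['ft_force']);viewer.get_image('wrist')
O=s['orientation'];T=np.array(T)
print('t%.2f yaw %.2f pos %s F %s Tz %.4f sd %.4f Txy %s grip %.3f'%(s['t'],np.degrees(np.arctan2(O[1,1],O[0,1])),np.round(s['position'],4),np.round(np.mean(F,0),1),T[:,2].mean(),T[:,2].std(),np.round(T[:,:2].mean(0),3),s['width']))
E
python3 rd.py
```

```text
t5.53 yaw -12.69 pos [ 0.5708 -0.0294  0.2363] F [-0.1 -0.3 -1.6] Tz -0.0200 sd 0.0162 Txy [-0.009  0.017] grip 0.288
```

Emit:
servo_tool(
  steps=[
    [0,0,-0.044,0,0,0,0],
    [0,0,-0.044,0,0,0,0],
    [0,0,-0.044,0,0,0,0],
    [0,0,-0.022,0,0,0,0],
  ],
)

```text
t: 5.92
position: [0.5705, -0.0291, 0.2361]
orientation: [[0.451, 0.893, -0.001], [0.893, -0.451, 0.001], [0.0, -0.001, -1.0]]
ft_force: [-1.0, 2.3, -1.1]
width: 0.283
grasp_force: 35.0
```

```bash
python3 rd.py
```

```text
t6.27 yaw -26.49 pos [ 0.5705 -0.0292  0.2361] F [-1.8  3.  -0.3] Tz 0.0926 sd 0.0235 Txy [0.76  0.495] grip 0.280
```

Emit:
servo_tool(
  steps=[
    [0,0,-0.022,0,0,0,0],
    [0,0,-0.022,0,0,0,0],
  ],
)

```text
t: 6.48
position: [0.5705, -0.0292, 0.2361]
orientation: [[0.508, 0.861, -0.0], [0.861, -0.508, 0.0], [0.0, -0.001, -1.0]]
ft_force: [-3.8, 4.0, 1.5]
width: 0.283
grasp_force: 35.0
```

```bash
python3 rd.py
```

```text
t6.83 yaw -30.48 pos [ 0.5705 -0.0292  0.2361] F [-2.7  4.5  0.6] Tz 0.0933 sd 0.0187 Txy [1.134 0.704] grip 0.284
```

Emit:
servo_tool(
  steps=[
    [0,0,-0.022,0,0,0,0],
    [0,0,-0.022,0,0,0,0],
  ],
)

```text
t: 7.05
position: [0.5705, -0.0292, 0.2361]
orientation: [[0.567, 0.824, -0.001], [0.824, -0.567, 0.0], [0.0, -0.001, -1.0]]
ft_force: [-3.5, 5.3, 0.9]
width: 0.282
grasp_force: 35.0
```

```bash
python3 rd.py
```

```text
t7.40 yaw -34.44 pos [ 0.5705 -0.0292  0.2361] F [-3.   4.7  0.4] Tz 0.0899 sd 0.0420 Txy [1.17  0.719] grip 0.285
```

Emit:
servo_tool(
  steps=[
    [0,0,-0.022,-0.001,0.001,0,0],
    [0,0,-0.022,0,0.001,0,0],
  ],
)

```text
t: 7.62
position: [0.5704, -0.0289, 0.2361]
orientation: [[0.622, 0.783, -0.0], [0.783, -0.622, -0.0], [-0.0, 0.0, -1.0]]
ft_force: [-1.8, 0.3, -1.6]
width: 0.283
grasp_force: 35.0
```

```bash
python3 rd.py
```

```text
t7.97 yaw -38.38 pos [ 0.5704 -0.0289  0.2361] F [-1.7  1.2 -0.9] Tz 0.0907 sd 0.0371 Txy [0.209 0.483] grip 0.284
```

Emit:
servo_tool(
  steps=[
    [0,0,-0.022,0,0,0,0],
    [0,0,-0.022,0,0,0,0],
  ],
)

```text
t: 8.18
position: [0.5704, -0.0289, 0.2361]
orientation: [[0.675, 0.738, -0.0], [0.738, -0.675, -0.0], [-0.0, 0.0, -1.0]]
ft_force: [-1.5, 0.8, -1.7]
width: 0.286
grasp_force: 35.0
```

```bash
python3 rd.py
```

```text
t8.53 yaw -42.34 pos [ 0.5704 -0.0289  0.2361] F [-2.1  0.1 -1.3] Tz 0.0983 sd 0.0280 Txy [0.001 0.556] grip 0.283
```

```bash
sed -i "s/T=\[\];/T=[];E=[];/; s/F.append/E.append(s['effort'][5]);F.append/; s/range(8)/range(7)/" rd.py; echo "print('E6 %.4f sd %.4f'%(np.mean(E),np.std(E)))">>rd.py; python3 rd.py
```

```text
t8.88 yaw -42.38 pos [ 0.5704 -0.0288  0.2361] F [-1.9 -0.4 -1. ] Tz 0.0801 sd 0.0222 Txy [-0.197  0.561] grip 0.283
E6 0.0658 sd 0.0094
```

Emit:
servo_tool(
  steps=[
    [0,0,-0.022,0,0,0,0],
    [0,0,-0.022,0,0,0,0],
  ],
)

```text
t: 9.1
position: [0.5704, -0.0288, 0.2361]
orientation: [[0.724, 0.689, -0.0], [0.689, -0.724, -0.0], [-0.0, -0.0, -1.0]]
ft_force: [-2.3, -0.9, -1.0]
width: 0.283
grasp_force: 35.0
```

```bash
python3 rd.py
```

```text
t9.40 yaw -46.29 pos [ 0.5704 -0.0288  0.2361] F [-1.9 -1.1 -1.2] Tz 0.1090 sd 0.0274 Txy [-0.27   0.578] grip 0.285
E6 -0.0394 sd 0.9729
```

```bash
sed -i '$d' rd.py; echo "print('E6 med %.4f'%np.median(E), np.round(E,3))">>rd.py; python3 rd.py
```

```text
t9.75 yaw -46.34 pos [ 0.5704 -0.0288  0.2361] F [-2.5 -1.5 -1.1] Tz 0.0753 sd 0.0336 Txy [-0.322  0.594] grip 0.283
E6 med 0.0627 [0.054 0.053 0.057 0.063 0.067 0.071 0.075]
```

Emit:
servo_tool(
  steps=[
    [0,0,-0.022,0,0,0,0],
    [0,0,-0.011,0,0,0,0],
    [0,0,0,0,0,0,0],
    [0,0,0,0,0,0,0],
  ],
)

```text
t: 10.13
position: [0.5704, -0.0288, 0.2361]
orientation: [[0.758, 0.652, -0.0], [0.652, -0.758, -0.0], [-0.0, -0.0, -1.0]]
ft_force: [-2.7, -2.1, -1.6]
width: 0.285
grasp_force: 35.0
```

```bash
python3 rd.py
```

```text
t10.43 yaw -49.31 pos [ 0.5704 -0.0288  0.2361] F [-2.5 -1.4 -1.2] Tz 0.0933 sd 0.0259 Txy [-0.353  0.678] grip 0.283
E6 med 0.0817 [0.361 0.176 0.105 0.082 0.077 0.078 0.082]
```

```bash
sed -i "s/range(7)/range(4)/" rd.py; python3 rd.py
```

```text
t10.63 yaw -49.31 pos [ 0.5704 -0.0288  0.2361] F [-2.8 -1.5 -1.4] Tz 0.0931 sd 0.0296 Txy [-0.347  0.672] grip 0.285
E6 med 0.0891 [0.085 0.088 0.09  0.092]
```

Emit:
servo_tool(
  steps=[
    [0,0,-0.022,0,0,0,0],
    [0,0,-0.011,0,0,0,0],
    [0,0,0,0,0,0,0],
    [0,0,0,0,0,0,0],
    [0,0,0,0,0,0,0],
  ],
)

```text
t: 11.1
position: [0.5704, -0.0288, 0.2361]
orientation: [[0.791, 0.612, -0.0], [0.612, -0.791, 0.0], [-0.0, -0.0, -1.0]]
ft_force: [-3.1, -0.9, -0.8]
width: 0.288
grasp_force: 35.0
```

Emit:
servo_tool(
  steps=[
    [0,0,0,0,0,0,0],
    [0,0,0,0,0,0,0],
    [0,0,0,0,0,0,0],
    [0,0,0,0,0,0,0],
    [0,0,0,0,0,0,0],
  ],
)

```text
t: 11.52
position: [0.5704, -0.0288, 0.2361]
orientation: [[0.791, 0.612, -0.0], [0.612, -0.791, 0.0], [-0.0, -0.0, -1.0]]
ft_force: [-2.4, -0.9, -1.1]
width: 0.285
grasp_force: 35.0
```

```bash
python3 rd.py
```

```text
t11.67 yaw -52.29 pos [ 0.5704 -0.0288  0.2361] F [-2.9 -1.4 -0.9] Tz 0.0873 sd 0.0118 Txy [-0.32   0.732] grip 0.284
E6 med 0.0937 [0.092 0.093 0.094 0.095]
```

Emit:
servo_tool(
  steps=[
    [0,0,-0.022,0,0,0,0],
    [0,0,-0.011,0,0,0,0],
    [0,0,0,0,0,0,0],
    [0,0,0,0,0,0,0],
    [0,0,0,0,0,0,0],
  ],
)

```text
t: 12.13
position: [0.5704, -0.0288, 0.2361]
orientation: [[0.821, 0.57, -0.0], [0.57, -0.821, 0.0], [-0.0, -0.0, -1.0]]
ft_force: [-2.1, -0.9, -1.9]
width: 0.285
grasp_force: 35.0
```

Emit:
servo_tool(
  steps=[
    [0,0,0,0,0,0,0],
    [0,0,0,0,0,0,0],
    [0,0,0,0,0,0,0],
    [0,0,0,0,0,0,0],
    [0,0,0,0,0,0,0],
  ],
)

```text
t: 12.55
position: [0.5704, -0.0288, 0.2361]
orientation: [[0.822, 0.57, 0.0], [0.57, -0.822, 0.0], [0.0, -0.0, -1.0]]
ft_force: [-3.5, -1.6, -1.1]
width: 0.283
grasp_force: 35.0
```

```bash
python3 rd.py
```

```text
t12.70 yaw -55.26 pos [ 0.5704 -0.0288  0.2361] F [-3.  -1.3 -1.5] Tz 0.1067 sd 0.0104 Txy [-0.298  0.801] grip 0.285
E6 med 0.0937 [0.092 0.093 0.094 0.095]
```

The joint-6 effort is a very repeatable measure, with a baseline of 0.0937. Continuing in 3° steps.

Emit:
servo_tool(
  steps=[
    [0,0,-0.022,0,0,0,0],
    [0,0,-0.011,0,0,0,0],
    [0,0,0,0,0,0,0],
    [0,0,0,0,0,0,0],
    [0,0,0,0,0,0,0],
  ],
)

```text
t: 13.17
position: [0.5704, -0.0288, 0.2361]
orientation: [[0.85, 0.527, 0.0], [0.527, -0.85, 0.0], [0.0, -0.0, -1.0]]
ft_force: [-2.0, -0.5, -1.5]
width: 0.282
grasp_force: 35.0
```

Emit:
servo_tool(
  steps=[
    [0,0,0,0,0,0,0],
    [0,0,0,0,0,0,0],
    [0,0,0,0,0,0,0],
    [0,0,0,0,0,0,0],
    [0,0,0,0,0,0,0],
  ],
)

```text
t: 13.58
position: [0.5704, -0.0288, 0.2361]
orientation: [[0.85, 0.527, -0.0], [0.527, -0.85, 0.0], [-0.0, -0.0, -1.0]]
ft_force: [-3.4, -1.2, -1.8]
width: 0.287
grasp_force: 35.0
```

```bash
python3 rd.py
```

```text
t13.73 yaw -58.23 pos [ 0.5704 -0.0288  0.2361] F [-3.6 -0.9 -1.5] Tz 0.1190 sd 0.0273 Txy [-0.195  0.864] grip 0.285
E6 med 0.0939 [0.092 0.093 0.094 0.095]
```

Emit:
servo_tool(
  steps=[
    [0,0,-0.022,0,0,0,0],
    [0,0,-0.011,0,0,0,0],
    [0,0,0,0,0,0,0],
    [0,0,0,0,0,0,0],
    [0,0,0,0,0,0,0],
  ],
)

```text
t: 14.2
position: [0.5704, -0.0288, 0.2361]
orientation: [[0.876, 0.482, 0.0], [0.482, -0.876, 0.0], [0.0, -0.0, -1.0]]
ft_force: [-3.7, -0.1, -0.8]
width: 0.283
grasp_force: 35.0
```

Emit:
servo_tool(
  steps=[
    [0,0,0,0,0,0,0],
    [0,0,0,0,0,0,0],
    [0,0,0,0,0,0,0],
    [0,0,0,0,0,0,0],
    [0,0,0,0,0,0,0],
  ],
)

```text
t: 14.62
position: [0.5704, -0.0288, 0.2361]
orientation: [[0.876, 0.482, -0.0], [0.482, -0.876, 0.0], [-0.0, -0.0, -1.0]]
ft_force: [-3.0, -1.6, -1.4]
width: 0.283
grasp_force: 35.0
```

```bash
python3 rd.py
```

```text
t14.77 yaw -61.20 pos [ 0.5704 -0.0288  0.2361] F [-2.9 -0.9 -1.2] Tz 0.1060 sd 0.0402 Txy [-0.107  0.913] grip 0.283
E6 med 0.0939 [0.092 0.093 0.094 0.095]
```

Emit:
servo_tool(
  steps=[
    [0,0,-0.022,0,0,0,0],
    [0,0,-0.011,0,0,0,0],
    [0,0,0,0,0,0,0],
    [0,0,0,0,0,0,0],
    [0,0,0,0,0,0,0],
  ],
)

```text
t: 15.23
position: [0.5704, -0.0288, 0.2361]
orientation: [[0.9, 0.436, -0.0], [0.436, -0.9, 0.0], [-0.0, -0.0, -1.0]]
ft_force: [-3.4, -0.6, -1.3]
width: 0.281
grasp_force: 35.0
```

Emit:
servo_tool(
  steps=[
    [0,0,0,0,0,0,0],
    [0,0,0,0,0,0,0],
    [0,0,0,0,0,0,0],
    [0,0,0,0,0,0,0],
    [0,0,0,0,0,0,0],
  ],
)

```text
t: 15.65
position: [0.5704, -0.0288, 0.2361]
orientation: [[0.9, 0.436, -0.0], [0.436, -0.9, 0.0], [-0.0, -0.0, -1.0]]
ft_force: [-3.4, -0.1, -0.8]
width: 0.282
grasp_force: 35.0
```

```bash
python3 rd.py
```

```text
t15.80 yaw -64.17 pos [ 0.5704 -0.0288  0.2361] F [-3.3 -0.1 -0.9] Tz 0.1190 sd 0.0203 Txy [-0.042  0.964] grip 0.282
E6 med 0.0940 [0.092 0.094 0.094 0.095]
```

Emit:
servo_tool(
  steps=[
    [0,0,-0.022,0,0,0,0],
    [0,0,-0.011,0,0,0,0],
    [0,0,0,0,0,0,0],
    [0,0,0,0,0,0,0],
    [0,0,0,0,0,0,0],
  ],
)

```text
t: 16.27
position: [0.5704, -0.0288, 0.2361]
orientation: [[0.921, 0.389, -0.0], [0.389, -0.921, 0.0], [-0.0, -0.0, -1.0]]
ft_force: [-3.6, 0.7, -1.7]
width: 0.284
grasp_force: 35.0
```

Emit:
servo_tool(
  steps=[
    [0,0,0,0,0,0,0],
    [0,0,0,0,0,0,0],
    [0,0,0,0,0,0,0],
    [0,0,0,0,0,0,0],
    [0,0,0,0,0,0,0],
  ],
)

```text
t: 16.68
position: [0.5704, -0.0288, 0.2361]
orientation: [[0.921, 0.389, -0.0], [0.389, -0.921, 0.0], [-0.0, -0.0, -1.0]]
ft_force: [-3.6, 0.0, -1.1]
width: 0.284
grasp_force: 35.0
```

```bash
python3 rd.py
```

```text
t16.83 yaw -67.14 pos [ 0.5704 -0.0288  0.2361] F [-3.9  0.3 -1.1] Tz 0.0981 sd 0.0230 Txy [0.053 1.025] grip 0.284
E6 med 0.0941 [0.092 0.094 0.095 0.095]
```

Emit:
servo_tool(
  steps=[
    [0,0,-0.022,-0.001,0,0,0],
    [0,0,-0.011,0,0,0,0],
    [0,0,0,0,0,0,0],
    [0,0,0,0,0,0,0],
    [0,0,0,0,0,0,0],
  ],
)

```text
t: 17.3
position: [0.5702, -0.0288, 0.2362]
orientation: [[0.94, 0.341, 0.0], [0.341, -0.94, 0.0], [0.0, 0.0, -1.0]]
ft_force: [-2.0, 0.2, -2.6]
width: 0.287
grasp_force: 35.0
```

Emit:
servo_tool(
  steps=[
    [0,0,0,0,0,0,0],
    [0,0,0,0,0,0,0],
    [0,0,0,0,0,0,0],
    [0,0,0,0,0,0,0],
    [0,0,0,0,0,0,0],
  ],
)

```text
t: 17.72
position: [0.5702, -0.0288, 0.2362]
orientation: [[0.94, 0.34, 0.0], [0.34, -0.94, -0.0], [0.0, 0.0, -1.0]]
ft_force: [-0.5, 0.6, -3.2]
width: 0.284
grasp_force: 35.0
```

```bash
python3 rd.py
```

```text
t17.87 yaw -70.11 pos [ 0.5702 -0.0288  0.2362] F [-0.4  0.6 -3.7] Tz 0.0879 sd 0.0276 Txy [0.207 0.231] grip 0.284
E6 med 0.0938 [0.092 0.093 0.094 0.095]
```

Emit:
servo_tool(
  steps=[
    [0,0,-0.022,0,0,0,0],
    [0,0,-0.011,0,0,0,0],
    [0,0,0,0,0,0,0],
    [0,0,0,0,0,0,0],
    [0,0,0,0,0,0,0],
  ],
)

```text
t: 18.33
position: [0.5702, -0.0288, 0.2361]
orientation: [[0.957, 0.292, 0.0], [0.292, -0.957, -0.0], [0.0, 0.0, -1.0]]
ft_force: [0.6, 0.9, -3.1]
width: 0.281
grasp_force: 35.0
```

Emit:
servo_tool(
  steps=[
    [0,0,0,0,0,0,0],
    [0,0,0,0,0,0,0],
    [0,0,0,0,0,0,0],
    [0,0,0,0,0,0,0],
    [0,0,0,0,0,0,0],
  ],
)

```text
t: 18.75
position: [0.5702, -0.0288, 0.2361]
orientation: [[0.957, 0.291, 0.0], [0.291, -0.957, 0.0], [0.0, 0.0, -1.0]]
ft_force: [1.3, 1.5, -2.9]
width: 0.284
grasp_force: 35.0
```

```bash
python3 rd.py
```

```text
t18.90 yaw -73.08 pos [ 0.5702 -0.0288  0.2361] F [ 0.9  0.9 -3.3] Tz 0.0826 sd 0.0240 Txy [ 0.226 -0.094] grip 0.283
E6 med 0.0939 [0.092 0.093 0.094 0.095]
```

Emit:
servo_tool(
  steps=[
    [0,0,-0.022,0,0,0,0],
    [0,0,-0.011,0,0,0,0],
    [0,0,0,0,0,0,0],
    [0,0,0,0,0,0,0],
    [0,0,0,0,0,0,0],
  ],
)

```text
t: 19.37
position: [0.5702, -0.0288, 0.2361]
orientation: [[0.97, 0.242, 0.0], [0.242, -0.97, 0.0], [0.0, 0.0, -1.0]]
ft_force: [1.2, 0.7, -2.7]
width: 0.281
grasp_force: 35.0
```

Emit:
servo_tool(
  steps=[
    [0,0,0,0,0,0,0],
    [0,0,0,0,0,0,0],
    [0,0,0,0,0,0,0],
    [0,0,0,0,0,0,0],
    [0,0,0,0,0,0,0],
  ],
)

```text
t: 19.78
position: [0.5701, -0.0288, 0.2361]
orientation: [[0.97, 0.241, 0.0], [0.241, -0.97, -0.0], [0.0, 0.0, -1.0]]
ft_force: [1.5, 0.9, -3.1]
width: 0.279
grasp_force: 35.0
```

```bash
python3 rd.py
```

```text
t19.93 yaw -76.05 pos [ 0.5701 -0.0288  0.2361] F [ 1.4  1.1 -3.4] Tz 0.0992 sd 0.0053 Txy [ 0.329 -0.266] grip 0.281
E6 med 0.0940 [0.092 0.094 0.094 0.095]
```

Emit:
servo_tool(
  steps=[
    [0,0,-0.022,0,0,0,0],
    [0,0,-0.011,0,0,0,0],
    [0,0,0,0,0,0,0],
    [0,0,0,0,0,0,0],
    [0,0,0,0,0,0,0],
  ],
)

```text
t: 20.4
position: [0.5701, -0.0288, 0.2361]
orientation: [[0.982, 0.191, 0.0], [0.191, -0.982, 0.0], [0.0, -0.0, -1.0]]
ft_force: [2.0, 0.9, -3.4]
width: 0.281
grasp_force: 35.0
```

Emit:
servo_tool(
  steps=[
    [0,0,0,0,0,0,0],
    [0,0,0,0,0,0,0],
    [0,0,0,0,0,0,0],
    [0,0,0,0,0,0,0],
    [0,0,0,0,0,0,0],
  ],
)

```text
t: 20.82
position: [0.5701, -0.0288, 0.2361]
orientation: [[0.982, 0.191, 0.0], [0.191, -0.982, 0.0], [0.0, -0.0, -1.0]]
ft_force: [2.3, 1.1, -1.9]
width: 0.285
grasp_force: 35.0
```

```bash
python3 rd.py
```

```text
t20.97 yaw -79.02 pos [ 0.5701 -0.0288  0.2361] F [ 2.1  1.3 -1.7] Tz 0.1000 sd 0.0457 Txy [ 0.414 -0.356] grip 0.282
E6 med 0.0941 [0.092 0.094 0.095 0.095]
```

Emit:
servo_tool(
  steps=[
    [0,0,-0.022,0,0,0,0],
    [0,0,-0.011,0,0,0,0],
    [0,0,0,0,0,0,0],
    [0,0,0,0,0,0,0],
    [0,0,0,0,0,0,0],
  ],
)

```text
t: 21.43
position: [0.5701, -0.0288, 0.2361]
orientation: [[0.99, 0.14, 0.0], [0.14, -0.99, 0.0], [0.0, -0.0, -1.0]]
ft_force: [2.3, 2.1, -2.1]
width: 0.282
grasp_force: 35.0
```

Emit:
servo_tool(
  steps=[
    [0,0,0,0,0,0,0],
    [0,0,0,0,0,0,0],
    [0,0,0,0,0,0,0],
    [0,0,0,0,0,0,0],
    [0,0,0,0,0,0,0],
  ],
)

```text
t: 21.85
position: [0.5701, -0.0288, 0.2361]
orientation: [[0.99, 0.139, 0.0], [0.139, -0.99, 0.0], [0.0, -0.0, -1.0]]
ft_force: [2.2, 1.1, -1.9]
width: 0.277
grasp_force: 35.0
```

```bash
python3 rd.py
```

```text
t22.00 yaw -81.99 pos [ 0.5701 -0.0288  0.2361] F [ 1.9  1.7 -2.3] Tz 0.0913 sd 0.0243 Txy [ 0.472 -0.378] grip 0.284
E6 med 0.0943 [0.092 0.094 0.095 0.096]
```

Emit:
servo_tool(
  steps=[
    [0,0,-0.022,0,0,0,0],
    [0,0,-0.011,0,0,0,0],
    [0,0,0,0,0,0,0],
    [0,0,0,0,0,0,0],
    [0,0,0,0,0,0,0],
  ],
)

```text
t: 22.47
position: [0.5701, -0.0288, 0.2361]
orientation: [[0.996, 0.089, -0.0], [0.089, -0.996, 0.0], [-0.0, -0.0, -1.0]]
ft_force: [1.6, 3.0, -1.9]
width: 0.282
grasp_force: 35.0
```

Emit:
servo_tool(
  steps=[
    [0,0,0,0,0,0,0],
    [0,0,0,0,0,0,0],
    [0,0,0,0,0,0,0],
    [0,0,0,0,0,0,0],
    [0,0,0,0,0,0,0],
  ],
)

```text
t: 22.88
position: [0.5701, -0.0288, 0.2361]
orientation: [[0.996, 0.088, -0.0], [0.088, -0.996, 0.0], [-0.0, -0.0, -1.0]]
ft_force: [1.9, 1.6, -1.6]
width: 0.284
grasp_force: 35.0
```

```bash
python3 rd.py
```

```text
t23.03 yaw -84.96 pos [ 0.5701 -0.0288  0.2361] F [ 2.3  2.2 -1.5] Tz 0.1191 sd 0.0323 Txy [ 0.556 -0.398] grip 0.284
E6 med 0.0945 [0.092 0.094 0.095 0.096]
```

Emit:
servo_tool(
  steps=[
    [0,0,-0.022,0,0,0,0],
    [0,0,-0.011,0,0,0,0],
    [0,0,0,0,0,0,0],
    [0,0,0,0,0,0,0],
    [0,0,0,0,0,0,0],
  ],
)

```text
t: 23.5
position: [0.5701, -0.0288, 0.2361]
orientation: [[0.999, 0.037, -0.0], [0.037, -0.999, 0.0], [-0.0, -0.0, -1.0]]
ft_force: [2.2, 4.2, -1.7]
width: 0.282
grasp_force: 35.0
```

Emit:
servo_tool(
  steps=[
    [0,0,0,0,0,0,0],
    [0,0,0,0,0,0,0],
    [0,0,0,0,0,0,0],
    [0,0,0,0,0,0,0],
    [0,0,0,0,0,0,0],
  ],
)

```text
t: 23.92
position: [0.5701, -0.0288, 0.2361]
orientation: [[0.999, 0.036, -0.0], [0.036, -0.999, 0.0], [-0.0, -0.0, -1.0]]
ft_force: [2.3, 2.6, -1.5]
width: 0.283
grasp_force: 35.0
```

```bash
python3 rd.py
```

```text
t24.07 yaw -87.93 pos [ 0.5701 -0.0288  0.2361] F [ 2.2  2.5 -2. ] Tz 0.1016 sd 0.0222 Txy [ 0.693 -0.424] grip 0.284
E6 med 0.0946 [0.093 0.094 0.095 0.096]
```

Emit:
servo_tool(
  steps=[
    [0,0,-0.022,0,0,0,0],
    [0,0,-0.011,0,0,0,0],
    [0,0,0,0,0,0,0],
    [0,0,0,0,0,0,0],
    [0,0,0,0,0,0,0],
  ],
)

```text
t: 24.53
position: [0.5701, -0.0288, 0.2361]
orientation: [[1.0, -0.015, -0.0], [-0.015, -1.0, 0.0], [-0.0, -0.0, -1.0]]
ft_force: [3.3, 3.2, -1.3]
width: 0.283
grasp_force: 35.0
```

Emit:
servo_tool(
  steps=[
    [0,0,0,0,0,0,0],
    [0,0,0,0,0,0,0],
    [0,0,0,0,0,0,0],
    [0,0,0,0,0,0,0],
    [0,0,0,0,0,0,0],
  ],
)

```text
t: 24.95
position: [0.5701, -0.0288, 0.2361]
orientation: [[1.0, -0.016, 0.0], [-0.016, -1.0, 0.0], [0.0, -0.0, -1.0]]
ft_force: [2.3, 2.3, -2.2]
width: 0.285
grasp_force: 35.0
```

```bash
python3 rd.py
```

```text
t25.10 yaw -90.90 pos [ 0.5701 -0.0288  0.2361] F [ 2.7  3.1 -2. ] Tz 0.0971 sd 0.0274 Txy [ 0.823 -0.471] grip 0.284
E6 med 0.0949 [0.093 0.094 0.095 0.096]
```

Emit:
servo_tool(
  steps=[
    [0,0,-0.022,0,0,0,0],
    [0,0,-0.011,0,0,0,0],
    [0,0,0,0,0,0,0],
    [0,0,0,0,0,0,0],
    [0,0,0,0,0,0,0],
  ],
)

```text
t: 25.57
position: [0.5701, -0.0288, 0.2361]
orientation: [[0.998, -0.067, 0.0], [-0.067, -0.998, 0.0], [0.0, -0.0, -1.0]]
ft_force: [2.3, 3.5, -1.9]
width: 0.286
grasp_force: 35.0
```

Emit:
servo_tool(
  steps=[
    [0,0,0,0,0,0,0],
    [0,0,0,0,0,0,0],
    [0,0,0,0,0,0,0],
    [0,0,0,0,0,0,0],
    [0,0,0,0,0,0,0],
  ],
)

```text
t: 25.98
position: [0.5701, -0.0288, 0.2361]
orientation: [[0.998, -0.067, 0.0], [-0.067, -0.998, 0.0], [0.0, -0.0, -1.0]]
ft_force: [2.8, 4.0, -0.4]
width: 0.285
grasp_force: 35.0
```

```bash
python3 rd.py
```

```text
t26.13 yaw -93.87 pos [ 0.5701 -0.0288  0.2361] F [ 2.4  3.8 -1.2] Tz 0.1167 sd 0.0154 Txy [ 0.948 -0.48 ] grip 0.281
E6 med 0.0950 [0.093 0.095 0.096 0.096]
```

Emit:
servo_tool(
  steps=[
    [0,0,-0.022,0,0,0,0],
    [0,0,-0.011,0,0,0,0],
    [0,0,0,0,0,0,0],
    [0,0,0,0,0,0,0],
    [0,0,0,0,0,0,0],
  ],
)

```text
t: 26.6
position: [0.5701, -0.0288, 0.2361]
orientation: [[0.993, -0.118, 0.0], [-0.118, -0.993, 0.0], [0.0, -0.0, -1.0]]
ft_force: [2.9, 3.4, -1.2]
width: 0.281
grasp_force: 35.0
```

Emit:
servo_tool(
  steps=[
    [0,0,0,0,0,0,0],
    [0,0,0,0,0,0,0],
    [0,0,0,0,0,0,0],
    [0,0,0,0,0,0,0],
    [0,0,0,0,0,0,0],
  ],
)

```text
t: 27.02
position: [0.5701, -0.0288, 0.2361]
orientation: [[0.993, -0.119, -0.0], [-0.119, -0.993, 0.0], [-0.0, -0.0, -1.0]]
ft_force: [2.5, 4.4, -1.6]
width: 0.281
grasp_force: 35.0
```

```bash
python3 rd.py
```

```text
t27.17 yaw -96.84 pos [ 0.5701 -0.0288  0.2361] F [ 2.6  4.  -1.6] Tz 0.0851 sd 0.0247 Txy [ 1.051 -0.519] grip 0.281
E6 med 0.0954 [0.094 0.095 0.096 0.097]
```

Emit:
servo_tool(
  steps=[
    [0,0,-0.022,0,0,0,0],
    [0,0,-0.011,0,0,0,0],
    [0,0,0,0,0,0,0],
    [0,0,0,0,0,0,0],
    [0,0,0,0,0,0,0],
  ],
)

```text
t: 27.63
position: [0.5701, -0.0288, 0.2361]
orientation: [[0.985, -0.17, 0.0], [-0.17, -0.985, 0.0], [0.0, -0.0, -1.0]]
ft_force: [2.9, 3.6, -2.3]
width: 0.282
grasp_force: 35.0
```

Emit:
servo_tool(
  steps=[
    [0,0,0,0,0,0,0],
    [0,0,0,0,0,0,0],
    [0,0,0,0,0,0,0],
    [0,0,0,0,0,0,0],
    [0,0,0,0,0,0,0],
  ],
)

```text
t: 28.05
position: [0.5701, -0.0288, 0.2361]
orientation: [[0.985, -0.17, 0.0], [-0.17, -0.985, 0.0], [0.0, -0.0, -1.0]]
ft_force: [3.0, 4.5, -1.5]
width: 0.284
grasp_force: 35.0
```

```bash
python3 rd.py; python3 - <<'E'
from h import *
grab('side','side3.png');grab('scene','scene3.png')
e=cv2.resize(cv2.imread('pics/side3.png')[165:255,280:370],(400,400),interpolation=cv2.INTER_CUBIC)
f=cv2.resize(cv2.imread('pics/scene3.png')[160:250,265:355],(400,400),interpolation=cv2.INTER_CUBIC)
o=np.hstack([e,f]);cv2.imwrite('pics/crop4.png',np.clip(o.astype(float)*1.8,0,255))
E
```

```text
t28.20 yaw -99.78 pos [ 0.5701 -0.0288  0.2361] F [ 2.4  4.2 -1.5] Tz 0.1131 sd 0.0321 Txy [ 1.108 -0.533] grip 0.284
E6 med 0.0959 [0.096 0.096 0.096 0.096][ WARN:0@0.916] global loadsave.cpp:1063 imwrite_ Unsupported depth image for selected encoder is fallbacked to CV_8U.
```

View pics/crop4.png

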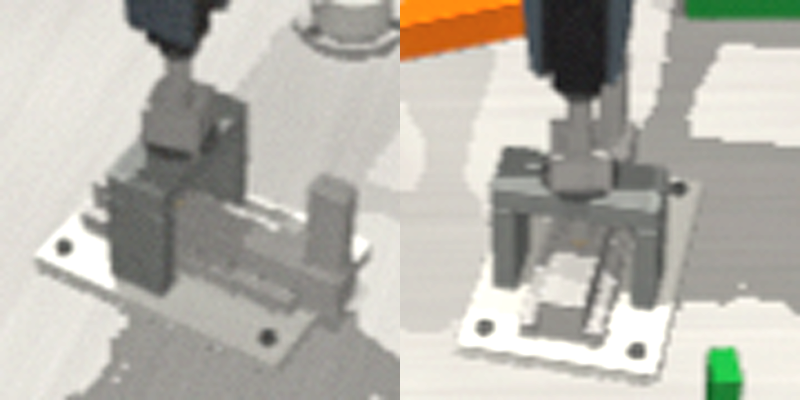

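The side and scene crops show the bit deep in the hub, and the hub has turned. The brass button shows at scene crop (580,243), about pixel (305.5,214.7), close to the block top. I'll measure its height and the torque again.

```bash
python3 - <<'E'
from h import *
for n in('scene','side'):
  d=load(n+'3.png');im=d['pixels'].astype(int)
  br=(im[:,:,0]-im[:,:,2]);
  x0,y0=(298,205) if n=='scene' else (312,203)
  print(n,x0,y0);print(br[y0:y0+18,x0:x0+16])
  for z in(.038,.042,.046):print(z,np.round(proj(d,(.5702,-.0288,z)),1), np.round(proj(d,(.5757,-.030,z)),1),np.round(proj(d,(.5694,-.0233,z)),1))
E
python3 rd.py
```

```text
scene 298 205
[[ 3  2  1  1  1  0  1  0  1  1  3  2  1  2  2  1]
 [ 3  0  0  1  1  1  2  0  1  0  1  1  1  3  2  2]
 [ 1  1  0  0  1  1  1  1  2  1  0  2  2  2  2  1]
 [ 2  2  1  2  1  1  1  1  1  0  1  0  1  1  1  0]
 [ 5  3  3  3  3  3  2  3  2  2  1  2  1  2  1  3]
 [ 4  3  3  3  3  4  4  3  3  3  2  3  2  2  2  2]
 [ 5  5  3  2  4  4  4  4  3  4  3  4  3  4  3  3]
 [ 4  4  3  3  4  4  4  4  2  3  4  4  2  4  2  4]
 [ 4  3  3  4  3  5  7  6  5  4  4  4  3  2  3  3]
 [ 4  3  4  4  4 10 17 17 16 10  4  4  3  3  3  5]
 [ 4  4  3  4  4  3  9 14  7  4  4  4  2  2  3  3]
 [ 3  4  5  4  4  5  4  3  3  3  4  3  3  3  3  3]
 [ 3  5  7  7  7  6  5  5  3  4  4  4  2  3  4  3]
 [ 5  6  6  7  6  6  6  7  6  6  6  4  3  3  4  4]
 [ 7  7  7  6  7  6  6  6  6  6  5  4  3  3  4  4]
 [ 6  6  6  6  5  6  6  6  6  7  5  4  2  2  4  3]
 [ 6  7  7  7  6  6  6  6  6  7  5  2  2  2  4  3]
 [ 6  7  7  6  7  6  6  7  7  6  4  2  5  6  4  4]]
0.038 [304.5 213.5] [304.  215.1] [306.8 213.2]
0.042 [304.5 212.2] [304.  213.9] [306.8 212. ]
0.046 [304.5 211. ] [304.  212.6] [306.8 210.7]
side 312 203
[[ 0  1  3
[... 510 characters left out ...]
  2  2  2  0  1  3  4  4  4  3  3  2  2]
 [ 3  1  3 -1 -1  2 -2  1  3  1  2  2  5  3  3  3]
 [ 1  1  0  1  1  2  2  1  3  3  3  3  3  4  2  4]
 [ 3  1  0  2  3 -2  0  1  2  3  4  3  4  2  3  4]
 [ 3  0  2  2  0  4  2  3  3  3  2  3  3  2  3  4]
 [ 1  0  1  1  1  3  0  2  2  3  3  5  3  3  3  4]
 [ 1  2  3  1  1  2  0  3  4  1  4  2  4  4  5  4]
 [ 1  3  1  1  1  0  0  3  3  2  3  4  3  3  3  5]]
0.038 [319.1 208.8] [317.1 207.9] [318.6 210.3]
0.042 [319.1 207.5] [317.1 206.7] [318.6 209.1]
0.046 [319.1 206.2] [317.1 205.4] [318.6 207.8]
t28.50 yaw -99.78 pos [ 0.5701 -0.0288  0.2361] F [ 2.3  4.2 -1.6] Tz 0.0993 sd 0.0247 Txy [ 1.107 -0.524] grip 0.282
E6 med 0.0959 [0.096 0.096 0.096 0.096]
```

Emit:
servo_tool(
  steps=[
    [0,0,-0.011,0,0,0,0],
    [0,0,-0.011,0,0,0,0],
    [0,0,0,0,0,0,0],
    [0,0,0,0,0,0,0],
    [0,0,0,0,0,0,0],
  ],
)

```text
t: 28.97
position: [0.5701, -0.0288, 0.2361]
orientation: [[0.979, -0.204, 0.0], [-0.204, -0.979, 0.0], [0.0, -0.0, -1.0]]
ft_force: [2.2, 4.0, -2.2]
width: 0.281
grasp_force: 35.0
```

Emit:
servo_tool(
  steps=[
    [0,0,0,0,0,0,0],
    [0,0,0,0,0,0,0],
    [0,0,0,0,0,0,0],
    [0,0,0,0,0,0,0],
    [0,0,0,0,0,0,0],
  ],
)

```text
t: 29.38
position: [0.5701, -0.0288, 0.2361]
orientation: [[0.979, -0.204, 0.0], [-0.204, -0.979, 0.0], [0.0, -0.0, -1.0]]
ft_force: [2.8, 5.0, -2.5]
width: 0.278
grasp_force: 35.0
```

```bash
python3 rd.py
```

```text
t29.53 yaw -101.76 pos [ 0.5701 -0.0288  0.2361] F [ 2.3  4.6 -1.6] Tz 0.1054 sd 0.0244 Txy [ 1.118 -0.515] grip 0.285
E6 med 0.1100 [0.11 0.11 0.11 0.11]
```

Contact: the effort rose from 0.096 to 0.110, about 1.8 N. I'll turn a bit further.

Emit:
servo_tool(
  steps=[
    [0,0,-0.011,0,0,0,0],
    [0,0,-0.011,0,0,0,0],
    [0,0,0,0,0,0,0],
    [0,0,0,0,0,0,0],
    [0,0,0,0,0,0,0],
  ],
)

```text
t: 30.0
position: [0.5701, -0.0288, 0.2361]
orientation: [[0.971, -0.238, 0.0], [-0.238, -0.971, 0.0], [0.0, -0.0, -1.0]]
ft_force: [3.0, 4.3, -1.5]
width: 0.287
grasp_force: 35.0
```

Emit:
servo_tool(
  steps=[
    [0,0,0,0,0,0,0],
    [0,0,0,0,0,0,0],
    [0,0,0,0,0,0,0],
    [0,0,0,0,0,0,0],
    [0,0,0,0,0,0,0],
  ],
)

```text
t: 30.42
position: [0.5701, -0.0288, 0.2361]
orientation: [[0.971, -0.238, 0.0], [-0.238, -0.971, 0.0], [0.0, -0.0, -1.0]]
ft_force: [2.7, 3.6, -1.2]
width: 0.279
grasp_force: 35.0
```

```bash
python3 rd.py
```

```text
t30.57 yaw -103.73 pos [ 0.5701 -0.0288  0.2361] F [ 2.4  4.4 -1.4] Tz 0.1324 sd 0.0235 Txy [ 1.158 -0.511] grip 0.281
E6 med 0.1235 [0.124 0.123 0.123 0.124]
```

Emit:
servo_tool(
  steps=[
    [0,0,-0.009,0,0,0,0],
    [0,0,0,0,0,0,0],
    [0,0,0,0,0,0,0],
    [0,0,0,0,0,0,0],
    [0,0,0,0,0,0,0],
  ],
)

```text
t: 31.03
position: [0.5701, -0.0288, 0.2361]
orientation: [[0.968, -0.251, -0.0], [-0.251, -0.968, 0.0], [-0.0, -0.0, -1.0]]
ft_force: [3.0, 4.7, -1.4]
width: 0.284
grasp_force: 35.0
```

Emit:
servo_tool(
  steps=[
    [0,0,0,0,0,0,0],
    [0,0,0,0,0,0,0],
    [0,0,0,0,0,0,0],
    [0,0,0,0,0,0,0],
    [0,0,0,0,0,0,0],
  ],
)

```text
t: 31.45
position: [0.5701, -0.0288, 0.2361]
orientation: [[0.968, -0.251, 0.0], [-0.251, -0.968, 0.0], [0.0, -0.0, -1.0]]
ft_force: [2.7, 4.5, -1.1]
width: 0.283
grasp_force: 35.0
```

```bash
sed -i "s/range(4)/range(2)/" rd.py; python3 rd.py
```

```text
t31.50 yaw -104.55 pos [ 0.5701 -0.0288  0.2361] F [ 2.1  4.6 -1.4] Tz 0.1133 sd 0.0006 Txy [ 1.157 -0.527] grip 0.282
E6 med 0.1346 [0.135 0.135]
```

Emit:
servo_tool(
  steps=[
    [0,0,0,0,0,0,0.6],
    [0,0,0,0,0,0,0.7],
    [0,0,0,0,0,0,0.8],
    [0,0,0,0,0,0,0.8],
    [0,0,0,0,0,0,0.8],
  ],
)

```text
t: 31.97
position: [0.57, -0.0289, 0.2361]
orientation: [[0.968, -0.252, -0.0], [-0.252, -0.968, -0.0], [-0.0, 0.0, -1.0]]
ft_force: [1.4, -0.3, 0.1]
width: 0.622
grasp_force: 0.0
```

Emit:
servo_tool(
  steps=[
    [0,0,0,0,0,0,0.8],
    [0,0,0,0,0,0,0.8],
    [0,0,0,0,0,0,0.8],
  ],
)

```text
t: 32.22
position: [0.5701, -0.0288, 0.2361]
orientation: [[0.968, -0.252, -0.0], [-0.252, -0.968, -0.0], [0.0, 0.0, -1.0]]
ft_force: [0.4, -0.6, -0.9]
width: 0.795
grasp_force: 0.0
```

Emit:
servo_tool(
  steps=[
    [0,0,0,0,0,0.05,0.8],
    [0,0,0,0,0,0.1,0.8],
    [0,0,0,0,0,0.1,0.8],
    [0,0,0,0,0,0.05,0.8],
    [0,0,0,0,0,0,0.8],
  ],
)

```text
t: 32.63
position: [0.5713, -0.0289, 0.3298]
orientation: [[0.968, -0.252, 0.006], [-0.252, -0.968, -0.001], [0.006, -0.001, -1.0]]
ft_force: [0.3, 0.2, 0.6]
width: 0.799
grasp_force: 0.0
```

Emit:
servo_tool(
  steps=[
    [0,0,0.077,-0.02,0.005,0,0.8],
    [0,0,0.077,-0.02,0.005,0,0.8],
    [0,0,0.077,-0.02,0.005,0,0.8],
    [0,0,0.077,-0.02,0.005,0,0.8],
    [0,0,0.077,-0.02,0.005,0,0.8],
  ],
)

```text
t: 33.05
position: [0.5395, -0.0212, 0.3253]
orientation: [[0.937, 0.349, -0.001], [0.349, -0.937, 0.0], [-0.001, -0.0, -1.0]]
ft_force: [0.1, -0.1, -0.0]
width: 0.799
grasp_force: 0.0
```

Emit:
servo_tool(
  steps=[
    [0,0,0.077,-0.02,0.005,0,0.8],
    [0,0,0.077,-0.02,0.005,0,0.8],
    [0,0,0.077,-0.02,0.005,0,0.8],
    [0,0,0.077,-0.02,0.005,0,0.8],
    [0,0,0.077,-0.02,0.005,0,0.8],
  ],
)

```text
t: 33.47
position: [0.5095, -0.0137, 0.3253]
orientation: [[0.573, 0.82, -0.001], [0.82, -0.573, 0.0], [-0.001, -0.001, -1.0]]
ft_force: [-0.1, 0.8, 0.8]
width: 0.8
grasp_force: 0.0
```

Emit:
servo_tool(
  steps=[
    [0,0,0.077,-0.02,0.005,0,0.8],
    [0,0,0.077,-0.02,0.004,0,0.8],
    [0,0,0.077,-0.02,0.005,0,0.8],
    [0,0,0.077,-0.026,0,0,0.8],
    [0,0,0.077,0,0,0,0.8],
  ],
)

```text
t: 33.88
position: [0.4828, -0.0094, 0.3253]
orientation: [[0.005, 1.0, -0.002], [1.0, -0.005, 0.0], [0.0, -0.002, -1.0]]
ft_force: [-0.4, 0.7, 0.2]
width: 0.803
grasp_force: 0.0
```

Emit:
servo_tool(
  steps=[
    [0,0,0.077,0,0,0,0.8],
    [0,0,0.077,0,0,0,0.8],
    [0,0,0.077,0,0,0,0.8],
    [0,0,0.077,0,0,0,0.8],
    [0,0,0.077,0,0,0,0.8],
  ],
)

```text
t: 34.3
position: [0.484, -0.0096, 0.3254]
orientation: [[-0.564, 0.825, -0.001], [0.825, 0.564, 0.0], [0.001, -0.001, -1.0]]
ft_force: [-0.8, -0.4, 0.1]
width: 0.799
grasp_force: 0.0
```

Emit:
servo_tool(
  steps=[
    [0,0,0.077,0,0,0,0.8],
    [0,0,0.077,0,0,0,0.8],
    [0,0,0.077,0,0,0,0.8],
    [0,0,0.077,0,0,0,0.8],
    [0,0,0.077,0,0,0,0.8],
  ],
)

```text
t: 34.72
position: [0.484, -0.0096, 0.3254]
orientation: [[-0.934, 0.358, -0.001], [0.358, 0.934, 0.0], [0.001, -0.0, -1.0]]
ft_force: [0.3, 0.2, 0.3]
width: 0.799
grasp_force: 0.0
```

Emit:
servo_tool(
  steps=[
    [0,0,0.02,0,0,0,0.8],
    [0,0,0,0,0,0,0.8],
    [0,0,0,0,0,0,0.8],
  ],
)

```text
t: 34.97
position: [0.4841, -0.0095, 0.3256]
orientation: [[-0.942, 0.336, -0.001], [0.336, 0.942, 0.0], [0.001, -0.0, -1.0]]
ft_force: [-0.4, -0.3, 0.4]
width: 0.801
grasp_force: 0.0
```

```bash
python3 - <<'E'
from h import *
d=grab('wrist','wrist4.png');s=bot.read_state();print(s['t'],s['position'],s['orientation'],s['joint_positions'])
print(proj(d,(.4843,-.0096,.09)))
E
```

```text
35.0167 [ 0.48412781 -0.00957517  0.32571363] [[-9.41824958e-01  3.36103192e-01 -6.26630665e-04]
 [ 3.36103212e-01  9.41825156e-01  7.72628322e-05]
 [ 6.16144809e-04 -1.37844516e-04 -9.99999801e-01]] [-8.20275392e+00  1.48799417e+01  9.35381455e+01 -7.80854081e-04
  7.16180804e+01 -7.85628684e+01]
(np.float64(316.467349848198), np.float64(184.5922621818412))
```

View pics/wrist4.png

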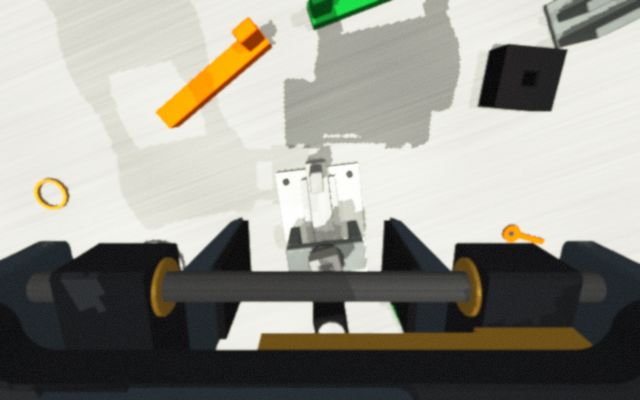

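The wrist view shows the driver standing in the hub (cap at (330,328)), the bridge at (318,215) and the tab near (316,180), about where predicted. I'll locate its top.

```bash
python3 - <<'E'
from h import *
d=load('wrist4.png');g=cv2.cvtColor(d['pixels'],cv2.COLOR_RGB2GRAY)
for v in range(150,206,2): print(v,''.join('%4d'%x for x in g[v,294:346:2]))
c=np.array([np.cos(np.radians(-12.6)),np.sin(np.radians(-12.6))]);n=np.array([-c[1],c[0]])
o=np.array([.4843,-.0096])
for a,b in((-11,-7),(-11,7),(11,7),(11,-7)):
  p=o+a/1e3*c+b/1e3*n;print(np.round(proj(d,(*p,.09)),1))
E
```

```text
150  226 223 225 226 229 228 227 230 238 238 238 229 197 171 168 169 173 173 193 237 241 242 243 243 243 244
152  226 227 229 227 227 226 226 230 236 237 232 212 177 172 175 172 175 174 183 232 243 244 243 242 241 241
154  228 227 227 226 225 225 223 226 218 198 184 175 177 171 173 173 176 175 185 232 243 242 242 242 242 242
156  226 225 225 227 226 224 224 192 168 171 170 171 171 168 169 174 174 174 190 235 243 242 242 241 240 240
158  225 225 221 224 224 225 217 165 153 154 153 158 144 138 144 151 172 175 178 220 239 240 241 241 240 242
160  222 223 224 224 225 223 194 143 121 115 112 110 106 105 106 122 164 173 173 206 239 241 242 241 240 240
162  226 226 225 225 227 217 148 116 112 103 105 114 127 124 138 148 160 171 182 229 238 236 238 232 227 221
164  225 226 227 228 226 223 205 211 188 122 113 115 120 131 164 172 165 170 180 213 198 188 192 182 175 184
166  227 227 224 225 222 220 239 237 157 101  93  93  92 104 153 173 161 171 209 220 226 233 245 249 251 251
168  210 202 176 196 175 170 230 235 142  96  91  92  93  97 149 174 189 228 252 254 254 253 254 254 254 254
170  178 1
[... 1307 characters left out ...]
251 252 249 242 242 239 215 236 237 234 235 243 249 249 248 246 240 225 248 248 237 246 253 254 254
196  251 251 252 251 246 241 239 215 236 239 240 239 245 249 249 248 246 241 196 244 248 242 239 253 254 254
198  252 251 252 251 246 241 240 217 231 239 239 240 246 248 249 248 246 240 189 240 248 243 243 252 252 253
200  251 251 252 251 245 241 239 227 223 240 239 238 245 249 249 248 246 241 220 246 247 244 234 234 234 242
202  251 251 252 251 247 243 240 231 221 238 240 240 246 248 249 248 246 244 221 238 247 243 217 206 212 214
204  251 251 251 251 250 243 240 232 220 237 239 238 244 247 249 248 246 245 217 224 246 242 220 205 208 211
[308.2 174.8]
[322.1 173.2]
[324.6 194.2]
[311.  195.8]
```

Emit:
servo_tool(
  steps=[
    [0,0,0.039,-0.008,0,0,0.6],
    [0,0,0.039,0,0,-0.1,0.6],
    [0,0,0,0,0,-0.1,0.6],
    [0,0,0,0,0,-0.1,0.6],
    [0,0,0,0,0,-0.1,0.6],
  ],
)

```text
t: 35.43
position: [0.4817, -0.0096, 0.2049]
orientation: [[-0.976, 0.218, 0.001], [0.218, 0.976, -0.0], [-0.001, 0.0, -1.0]]
ft_force: [0.9, 0.1, -0.2]
width: 0.599
grasp_force: 0.0
```

Emit:
servo_tool(
  steps=[
    [0,0,0,0,0,-0.1,0.6],
    [0,0,0,0,0,-0.08,0.6],
    [0,0,0,0,0,-0.046,0.6],
    [0,0,0,0,0,-0.02,0.6],
    [0,0,0,0,0,0,0.6],
  ],
)

```text
t: 35.85
position: [0.4814, -0.0095, 0.1313]
orientation: [[-0.976, 0.218, -0.002], [0.218, 0.976, 0.0], [0.002, -0.0, -1.0]]
ft_force: [-0.3, 0.6, 0.3]
width: 0.598
grasp_force: 0.0
```

Emit:
servo_tool(
  steps=[
    [0,0,0,0,0,0,0.4],
    [0,0,0,0,0,0,0.3],
  ],
)

```text
t: 36.02
position: [0.4824, -0.0097, 0.1332]
orientation: [[-0.976, 0.217, 0.002], [0.217, 0.976, -0.0], [-0.002, 0.0, -1.0]]
ft_force: [0.1, -0.2, 0.1]
width: 0.484
grasp_force: 0.0
```

```bash
python3 rd.py
```

```text
t36.07 yaw 77.47 pos [ 0.4824 -0.0097  0.1333] F [ 0.2 -0.3  0.5] Tz 0.0252 sd 0.0048 Txy [ 0.116 -0.072] grip 0.442
E6 med 0.0206 [0.023 0.018]
```

Emit:
servo_tool(
  steps=[
    [0,0,0,0,0,0,0.25],
    [0,0,0,0,0,0,0.2],
    [0,0,0,0,0,0,0.12],
    [0,0,0,0,0,0,0.05],
    [0,0,0,0,0,0,0],
  ],
  newtons=25,
)

```text
t: 36.53
position: [0.482, -0.0095, 0.1326]
orientation: [[-0.976, 0.216, 0.0], [0.216, 0.976, 0.0], [-0.0, 0.0, -1.0]]
ft_force: [-1.0, 1.9, 6.7]
width: 0.148
grasp_force: 25.0
```

Emit:
servo_tool(
  steps=[
    [0,0,0,0,0,0,0],
    [0,0,0,0,0,0,0],
    [0,0,0,0,0,0,0],
    [0,0,0,0,0,0,0],
  ],
)

```text
t: 36.87
position: [0.482, -0.0095, 0.1326]
orientation: [[-0.976, 0.216, 0.0], [0.216, 0.976, -0.0], [-0.0, 0.0, -1.0]]
ft_force: [-1.0, 1.6, 7.3]
width: 0.152
grasp_force: 25.0
```

```bash
python3 rd.py
```

```text
t36.92 yaw 77.51 pos [ 0.482  -0.0095  0.1326] F [-1.   1.4  7. ] Tz 0.2881 sd 0.0281 Txy [0.413 0.048] grip 0.153
E6 med 0.2809 [0.281 0.281]
```

Emit:
servo_tool(
  steps=[
    [0,0,0.003,0,0,0.002,0],
    [0,0,0,0,0,0,0],
    [0,0,0,0,0,0,0],
  ],
)

```text
t: 37.22
position: [0.482, -0.0096, 0.1328]
orientation: [[-0.977, 0.212, -0.0], [0.212, 0.977, 0.0], [0.0, 0.0, -1.0]]
ft_force: [2.9, 0.4, -4.6]
width: 0.152
grasp_force: 25.0
```

Emit:
servo_tool(
  steps=[
    [0,0,0,-0.009,0.002,0,0],
    [0,0,0,-0.009,0.002,0,0],
  ],
)

```text
t: 37.38
position: [0.4765, -0.0084, 0.1328]
orientation: [[-0.977, 0.212, 0.0], [0.212, 0.977, -0.0], [-0.0, -0.0, -1.0]]
ft_force: [3.7, -0.8, -5.9]
width: 0.152
grasp_force: 25.0
```

Emit:
servo_tool(
  steps=[
    [0,0,0,-0.009,0.002,0,0],
    [0,0,0,-0.009,0.002,0,0],
  ],
)

```text
t: 37.55
position: [0.4708, -0.0072, 0.1329]
orientation: [[-0.977, 0.212, -0.0], [0.212, 0.977, -0.0], [0.0, -0.0, -1.0]]
ft_force: [3.5, -0.3, -6.2]
width: 0.15
grasp_force: 25.0
```

```bash
python3 rd.py
```

```text
t37.60 yaw 77.76 pos [ 0.4702 -0.007   0.1329] F [ 2.1 -0.3 -5.4] Tz -0.0021 sd 0.0071 Txy [ 0.045 -0.277] grip 0.153
E6 med -0.0215 [-0.02  -0.023]
```

Emit:
servo_tool(
  steps=[
    [0,0,0,-0.009,0.002,-0.001,0],
    [0,0,0,-0.009,0.002,0,0],
  ],
)

```text
t: 37.82
position: [0.4659, -0.006, 0.1327]
orientation: [[-0.977, 0.212, 0.001], [0.212, 0.977, -0.0], [-0.001, 0.0, -1.0]]
ft_force: [3.3, -1.4, -4.5]
width: 0.15
grasp_force: 25.0
```

Emit:
servo_tool(
  steps=[
    [0,0,0,-0.009,0.002,0,0],
  ],
)

```text
t: 37.9
position: [0.463, -0.0054, 0.1327]
orientation: [[-0.977, 0.212, 0.001], [0.212, 0.977, -0.0], [-0.001, 0.0, -1.0]]
ft_force: [3.9, -1.2, -5.2]
width: 0.153
grasp_force: 25.0
```

Emit:
servo_tool(
  steps=[
    [0,0,0,-0.009,0.002,0,0],
  ],
)

```text
t: 37.98
position: [0.4602, -0.0048, 0.1327]
orientation: [[-0.977, 0.212, 0.0], [0.212, 0.977, -0.0], [-0.0, 0.0, -1.0]]
ft_force: [3.4, -1.1, -5.4]
width: 0.15
grasp_force: 25.0
```

```bash
python3 rd.py
```

```text
t38.03 yaw 77.76 pos [ 0.4596 -0.0046  0.1326] F [ 2.2 -0.5 -4.5] Tz -0.0080 sd 0.0457 Txy [ 0.004 -0.527] grip 0.157
E6 med -0.0198 [-0.02 -0.02]
```

Emit:
servo_tool(
  steps=[
    [0,0,0,-0.004,0.001,-0.002,0],
  ],
)

```text
t: 38.17
position: [0.4594, -0.0045, 0.1324]
orientation: [[-0.977, 0.212, 0.001], [0.212, 0.977, -0.0], [-0.001, -0.0, -1.0]]
ft_force: [2.0, -1.7, 20.6]
width: 0.15
grasp_force: 25.0
```

Emit:
servo_tool(
  steps=[
    [0,0,0,-0.004,0.001,0,0],
  ],
)

```text
t: 38.25
position: [0.459, -0.0044, 0.1325]
orientation: [[-0.977, 0.212, 0.003], [0.212, 0.977, -0.001], [-0.003, 0.0, -1.0]]
ft_force: [7.1, -1.7, 0.1]
width: 0.149
grasp_force: 25.0
```

Emit:
servo_tool(
  steps=[
    [0,0,0,0,0,0,0],
    [0,0,0,0,0,0,0],
  ],
)

```text
t: 38.42
position: [0.4589, -0.0044, 0.1325]
orientation: [[-0.977, 0.212, 0.002], [0.212, 0.977, -0.0], [-0.003, 0.0, -1.0]]
ft_force: [4.9, -1.3, 4.9]
width: 0.154
grasp_force: 25.0
```

```bash
python3 rd.py
```

```text
t38.47 yaw 77.76 pos [ 0.4589 -0.0044  0.1325] F [ 5.3 -1.7  5.1] Tz -0.0141 sd 0.0206 Txy [-0.273 -0.87 ] grip 0.153
E6 med -0.0314 [-0.032 -0.031]
```

Emit:
servo_tool(
  steps=[
    [0,0,0,-0.004,0.001,0,0],
    [0,0,0,0,0,0,0],
    [0,0,0,0,0,0,0],
  ],
)

```text
t: 38.77
position: [0.458, -0.0041, 0.1325]
orientation: [[-0.977, 0.212, 0.003], [0.212, 0.977, -0.0], [-0.003, 0.0, -1.0]]
ft_force: [6.1, -1.6, 3.3]
width: 0.154
grasp_force: 25.0
```

Emit:
servo_tool(
  steps=[
    [0,0,0,0,0,0,0.2],
    [0,0,0,0,0,0,0.3],
    [0,0,0,0,0,0,0.45],
    [0,0,0,0,0,0,0.6],
    [0,0,0,0,0,0,0.6],
  ],
)

```text
t: 39.18
position: [0.4564, -0.0038, 0.1319]
orientation: [[-0.977, 0.212, -0.001], [0.212, 0.977, 0.0], [0.001, -0.0, -1.0]]
ft_force: [0.5, -0.1, -0.1]
width: 0.459
grasp_force: 0.0
```

Emit:
servo_tool(
  steps=[
    [0,0,0,0,0,0.03,0.6],
    [0,0,0,0,0,0.08,0.6],
    [0,0,0,0,0,0.1,0.6],
    [0,0,0,0,0,0.1,0.6],
    [0,0,0,0,0,0.1,0.6],
  ],
)

```text
t: 39.6
position: [0.4562, -0.0038, 0.257]
orientation: [[-0.977, 0.212, -0.0], [0.212, 0.977, 0.0], [0.0, -0.0, -1.0]]
ft_force: [1.1, 0.1, 0.2]
width: 0.6
grasp_force: 0.0
```

Emit:
servo_tool(
  steps=[
    [0,0,0,0,0,0.1,0.6],
    [0,0,0,0,0,0.1,0.6],
    [0,0,0,0,0,0.05,0.6],
    [0,0,0,0,0,0,0.6],
    [0,0,0,0,0,0,0.6],
  ],
)

```text
t: 40.02
position: [0.4566, -0.0039, 0.331]
orientation: [[-0.977, 0.212, 0.002], [0.212, 0.977, -0.0], [-0.002, 0.0, -1.0]]
ft_force: [-0.8, 0.7, -1.0]
width: 0.599
grasp_force: 0.0
```

```bash
python3 - <<'E'
from h import *
grab('side','side5.png');grab('scene','scene5.png');grab('wrist','wrist5.png');s=bot.read_state();print(s['t'],s['position'])
e=cv2.resize(cv2.imread('pics/side5.png')[130:255,265:390],(400,400),interpolation=cv2.INTER_CUBIC)
f=cv2.resize(cv2.imread('pics/scene5.png')[130:255,245:370],(400,400),interpolation=cv2.INTER_CUBIC)
cv2.imwrite('pics/crop5.png',cv2.convertScaleAbs(np.hstack([e,f]),alpha=1.7))
E
```

```text
40.1667 [ 0.45611345 -0.00381651  0.32918005]
```

View pics/crop5.png

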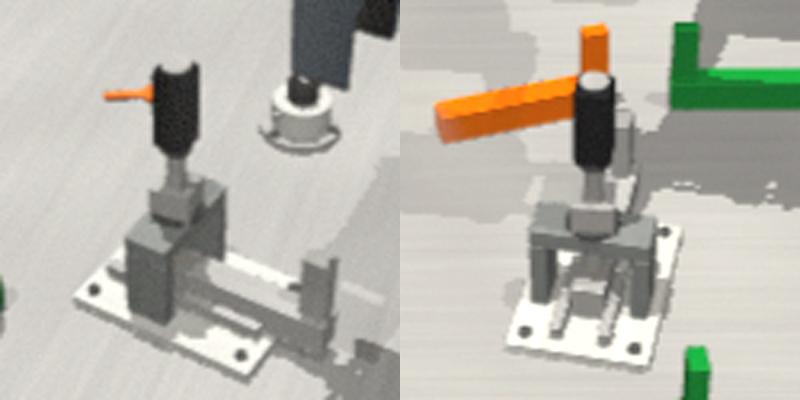

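The final crop shows the driver standing in the screw (side crop (176,110)) and the block drawn out towards the robot (tab at (318,290)). The gripper is clear of everything.

```bash
python3 -c "from bench import bot; print(bot.sign_off())"
```

```text
the job is handed in; nothing more can be done
None
```

Job handed in at about 40 s: the stop screw presses the block with roughly 5 N (judged from joint-6 torque), the driver stands in the screw, and the block is drawn out about 25 mm with a 4–7 N drag and let go.

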